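Pack the pedal case, sweep it level and lock it

ROBOT

A 6-joint arm with a two-finger parallel gripper is mounted at the origin on the work surface. World frame = base frame: x ahead of the robot, y to its left, z up, the work surface at z = 0. Lengths are in m, angles in rad, forces in N, time in s.
With the tool pointing down it reaches from about 0.275 to 0.825 m from the base axis. Payload 5.2 kg.
Tool frame: the origin (TCP) lies midway between the tips of the shut fingers; the grasp point (between the pads) lies 19 mm behind it (pinch_z is the z of the grasp point in the tool frame, in m); z points along the fingers, y is the line along which they close (so a half turn about z gives the same grasp; the last joint's range is limited). The gripper opens to 93 mm and grips with 3 to 60 N. Pads are 15 mm wide; open, the fingers measure 128 mm over their backs; the gripper's body (75 mm by 188 mm) begins 65 mm behind the grasp point.
Start: joints at [-1.504, 0.259, 1.535, -0, 1.348, -0.203], TCP at [0.147, -0.53, 0.219] pointing down, gripper open.
Joint ranges: [-3.14, 3.14], [-0.91, 2.08], [0.19, 2.58], [-1.22, 4.36], [0.22, 2.71], [-3.12, 3.12]. Speed limits (rad/s): [2.57, 2.57, 3.14, 3.14, 3.14, 3.14].

INTERFACE

Orientations are given as a rotation vector (axis times angle).
In Python, from rig import state, camera, camera_params, close_job, pinch_z gives the robot as it stands.
- The arm moves only by the shell command python3 -m handwheel 'ROWS' [FORCE]. ROWS is JSON, a list of rows, each an object of numbers: "hand": the gripper command: -1 is shut, 1 is fully open, values between are in proportion; "x", "y", "z": the shift along the world's x, y, z in mm; "wx", "wy", "wz": the turn, a rotation vector about the world's x, y, z in degrees. A call has 1 to 5 rows; each row is the pose to reach, as a shift and turn from the pose commanded when the call began; what a row does not reach only later rows make up. A row lasts 1/12 s, in which the tool goes at most 41.7 mm and 7.16 degrees, less where a joint would pass 70% of its speed; a pose out of reach is approached as far as the arm can. A call with a gripper value outside its range is refused whole. The fingers move at their own pace and stop on an object; FORCE is the grip in N (left out, the last holds). Time passes only in rows, so rows that repeat a pose let the fingers close. It gives the time, the measured TCP pose, the force, the opening and the grip force at its end, in the units of the state.
- state(): the state, without advancing time (a new reading comes with each control period).
- camera(name): name is "side" or "top"; returns the picture (420x560x3 uint8, red, green, blue); there is no depth.
- camera_params(name): a dict with "intrinsics" (3x3 intrinsics, pixels), "extrinsics" (4x4, takes a point from camera to world coordinates). Camera axes: x right, y up, looking along -z (the intrinsics and any distortion apply to the point x, -y, -z); pixel columns grow to the right and rows downward; lengths in m; the calibration is good to about 2 mm. A picture is of the moment at which its call begins. camera_params takes no time and is no camera call.
- close_job(): hands the job in; it is judged then, once.
The state is a dict: "t": time; "qpos": joint angles; "joint_velocities": joint speeds; "effort": joint torques, N m; "position": TCP position; "tool_rot": TCP orientation; "contact_force": force on the tool from outside, world axes, zero at the start; "moment": the same for the moment, N m; "opening": opening from 0.0 (shut) to 1.0 (fully open); "gripper_force": force on a finger pad.
Only numpy, scipy, OpenCV 4.12 (cv2) and the standard library are available. Lean on these libraries where they do the work, as an engineer would, in place of code of your own. Each camera call takes 0.05 s, during which the arm holds its last target. There are 200 camera calls.

TASK

Pack the orange and the blue effect pedal, right way up, into the two empty foam bays of the black case so that each lies flat on its bay's floor and nothing stands above the rim: one bay is deep and one has a raised floor, so choose which goes where. Then take the sweep bar by its red grip and slide it all the way across the rim to its stop at the lock end, and last turn the lock wheel until its orange pointer stands at the red mark. Leave the power brick already packed and everything else on the table where they are.

Things in the scene. Friction and masses are not known exactly. Their poses are not given: they have to be found in the camera images.
- case: Black open case fixed to the table, 170 (x) x 290 (y) mm, walls 8 mm, inner floor at z = 8, rim at z = 76. Origin at table height under the box's centre; z up, +y along its length to the lock wheel, +x the side away from the robot. Three bays in grey foam: a slim one (centre y = -91, holds the power brick) and two empty ones at y = -10 and y = +78, 58 wide, 118 long in x.
- rim_mid (a point): Centre of the case at rim height. The foam's top is 6 mm below the rim, 30 mm of foam parts the bays, and a finger channel 60 mm wide (30 either side of this point in x) runs through all foam along y down to the inner floor: fingers can hold a pedal there by the middle of its long sides. A solid bracket 150 x 120 x 60 mm high joins the +y end and carries the lock wheel.
- deep_pad: White floor of the deep bay, fixed, 118 x 58 x 4 mm; origin at the centre of its underside (8 mm above the table), axes as the case's. It may be in either of the two empty bays. The top of the pad is 64 mm below the rim.
- raised_pad: Yellow raised floor of the shallow bay, fixed, 118 x 58 x 30 mm; origin at the centre of its underside (8 mm above the table), axes as the case's. It is in the other empty bay. The top of the pad is 38 mm below the rim.
- tall_pedal: Orange effect pedal, loose, about 0.4 kg: body 110 (its x) x 50 (its y) x 46 mm high, with knobs and footswitch on top to 58 mm. Origin at the centre of its underside, z up. Fits below the rim only in the deep bay; either way round.
- flat_pedal: Blue effect pedal, loose, about 0.25 kg: body 110 (its x) x 50 (its y) x 26 mm high, with knobs and footswitch on top to 32 mm. Origin at the centre of its underside, z up. Belongs in the shallow bay with the raised floor; either way round.
- sweep_bar (a joint): Aluminium bar lying across the case (along the case's x), 190 x 20 x 14 mm, its underside 3 mm above the rim, sliding along the case's +y: 0 m at the end away from the lock wheel, 0.245 m at its stop at the lock end. It starts within the first 0.03 m, drags with about 1.5 N and stays where it is left. Anything standing more than 3 mm above the rim blocks it.
- bar_grip (a point): Point on the axis of the bar's upright red grip, a 22 x 22 mm square post 45 mm high standing on the bar (93 to 138 mm above the table); the point is 121 mm above the table.
- lock_wheel (a joint): Lock wheel, grows as the wheel turns clockwise seen from above, range 0 to 2.0 rad; the pointer stands at the red mark at 1.05 rad. It starts between 0 and 0.35 rad, turns against about 0.05 N m and stays where it is left.
- wheel_grip (a point): Point on the wheel's upright axis, 100 mm above the table. The wheel is a dark disc of 88 mm diameter, its top 76 mm above the table, with a black grip bar across it, 62 mm long, 16 mm wide, top at 111 mm. This frame turns with the wheel: its x runs along the grip bar to the pointer, z up.
- wheel_pointer (a point): Tip of the orange pointer on the wheel's rim, 48 mm from the axis, in line with the grip bar.
- lock_mark (a point): Red mark on the white upright scale block beyond the wheel's far rim (case +x side), 54 mm from the wheel's axis, block top 94 mm above the table. At the locked position the pointer points straight at it.
- power_brick: Grey power brick, 110 x 34 x 58 mm, already packed in the slim bay; leave alone. Origin at the centre of its underside.
- mug: White mug, 95 mm high; bystander. Origin under its centre.
- metronome: Dark wooden metronome, 150 mm high; bystander. Origin under its centre.
- can: Red drinks can, 120 mm high; bystander. Origin under its centre.
- wah_pedal: Large dark wah pedal, 240 x 90 x 75 mm; bystander, not to be packed. Origin under its centre.
- bottle: Amber bottle, 200 mm high; bystander. Origin under its centre.
- drumstick: Wooden drumstick, 390 mm long, 14 mm thick, along its x; bystander. Origin under its middle.
There are look-alikes about, which are no part of the job. What is shaped like the flat_pedal but pink is not meant.

How it is judged:
On the way, in this order (a step that is already met when the one before it is completed fails the run):
1. both pedals packed: orange flat on the deep bay's floor, blue flat on the raised floor (horizontal distance between tall_pedal and deep_pad below 0.01 m and z of tall_pedal in the frame of deep_pad below 0.008 m and angle between each of tall_pedal, flat_pedal's own z axis and vertical below 0.12 rad and angle between the x axis of each of tall_pedal, flat_pedal and the x axis of case, either way round below 0.2 rad and horizontal distance between flat_pedal and raised_pad below 0.01 m and z of flat_pedal in the frame of raised_pad below 0.034 m), for 0.2 s.
2. with both packed, the sweep bar slid across to its stop at the lock end (all of step 1 and value of joint sweep_bar above 0.232 m), for 0.2 s.
3. with the bar home, the lock wheel turned to the mark (value of joint sweep_bar above 0.232 m and value of joint lock_wheel between 0.92 and 1.18 rad), for 0.2 s.
At the end, for the whole second after the job is handed in: Orange pedal on the deep floor, blue on the raised one, each within 10 mm of the bay centre, 4 mm of lying on the floor, 0.12 rad of upright and 0.2 rad of the bay's line, at rest; sweep bar past 232 of its 245 mm; pointer within 0.13 rad of the red mark (all of step 1 and all of step 3 and linear speed of each of tall_pedal, flat_pedal below 0.02 m/s); the robot touches nothing.
It fails at once if the packed power brick is displaced by more than 15 mm (distance of power_brick from where it was at the start of the episode above 0.015 m).
It fails at once if a bystander on the table (mug, metronome, can, wah pedal, bottle, drumstick) is displaced by more than 40 mm (distance of any of mug, metronome, can, wah_pedal, bottle, drumstick from where it was at the start of the episode above 0.04 m).
It also fails if it takes over 72 s, if anything falls off the work surface, if the arm or the gripper's body presses on something with over 40 N, if the wrist force passes 120 N, or if a joint passes its speed limit or range.

## Working session

There is one attempt and no reset: what is moved stays moved. The work goes in short steps, Python scripts to look and compute and a shell command to move; the robot and the scene stay as the last step left them, time stands still between calls to the robot, and variables do not carry over. Pictures are saved under pics/ and viewed, at most 10 in all, crops included, and the job is handed in when it is done.

```bash
ls; mkdir -p pics
python3 - <<'E'
from rig import *
import cv2
for n in("top","side"):
    cv2.imwrite(f"pics/{n}0.png",camera(n)[:,:,::-1]); p=camera_params(n); print(p)
print(state(),pinch_z)
E
```

```text
pics
{'intrinsics': array([[488.63027388,   0.        , 279.12420547],
       [  0.        , 488.63027388, 212.48350289],
       [  0.        ,   0.        ,   1.        ]]), 'extrinsics': array([[ 0.01559697,  0.98492704, -0.17226567,  0.23924539],
       [-0.99974477,  0.01817794,  0.01341504,  0.03053249],
       [ 0.01634427,  0.17201247,  0.98495918,  1.89934553],
       [ 0.        ,  0.        ,  0.        ,  1.        ]])}
{'intrinsics': array([[408.92682924,   0.        , 284.088949  ],
       [  0.        , 408.92682924, 204.51063426],
       [  0.        ,   0.        ,   1.        ]]), 'extrinsics': array([[-0.99689285,  0.03781723, -0.06909777,  0.46367618],
       [-0.07602047, -0.6916321 ,  0.71823807,  1.04907942],
       [-0.02062846,  0.72125924,  0.69235798,  1.08863493],
       [ 0.        ,  0.        ,  0.        ,  1.        ]])}
{'t': 0.1, 'qpos': array([-1.50381314e+00,  2.59277176e-01,  1.53595153e+00, -2.06624537e-05,
        1.34800947e+00, -2.02782926e-01]), 'joint_velocities': array([-1.19433324e-03, -2.72863229e-03, -3.26316024e-03,  3.19608047e-04,
        7.45495543e-05, -9.74517961e-04]), 'effort': array([ 2.66585055e-03, -4.38210511e+01, -2.84644854e+01,  7.20353611e-02,
        3.61078209e-02, -4.97293820e-05]), 'position': array([ 0.14656941, -0.52960515,  0.21790592]), 'tool_rot': array([-3.11142863e+00, -4.22250056e-01, -1.43720629e-04]), 'contact_force': array([ 0.29092731, -0.46065711,  0.91425246]), 'moment': array([-0.02115861, -0.00373162,  0.02008252]), 'gripper_force': 0.0, 'opening': 0.9975453112905037} -0.0188
```

View pics/top0.png

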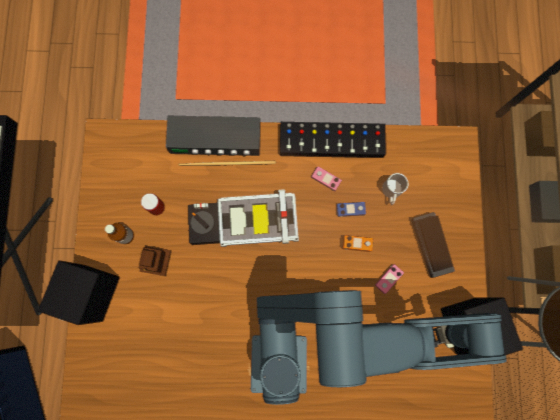

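View pics/side0.png

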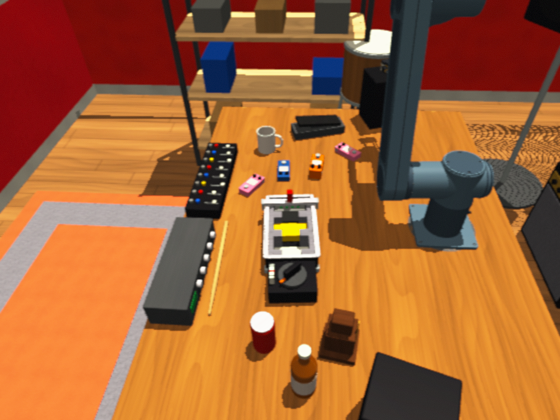

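Top: the case is at (258,218), with the yellow raised pad in the middle bay (260,219), the white deep pad at the lock end (237,221), and the bar's red grip at (284,214). The wheel is at (203,222). Candidates: orange pedal (358,243), blue pedal (351,209), and the pink look-alikes (326,179) and (390,278), which I reject. Next I'll measure and check in one close crop.

```bash
cat > h.py <<'E'
import numpy as np, cv2
from rig import *
P={n:camera_params(n) for n in("top","side")}
def ray(n,u,v):
    K,E=P[n]["intrinsics"],P[n]["extrinsics"]
    d=np.array([(u-K[0,2])/K[0,0],-(v-K[1,2])/K[1,1],-1]); return E[:3,3],E[:3,:3]@d
def onz(n,uv,z):
    o,d=ray(n,*uv); return o+d*(z-o[2])/d[2]
def tri(a,b):
    (o,d),(p,e)=ray("top",*a),ray("side",*b)
    s=np.linalg.lstsq(np.c_[d,-e],p-o,rcond=None)[0]
    x,y=o+s[0]*d,p+s[1]*e; return (x+y)/2,np.linalg.norm(x-y)
def mask(im,lo,hi,roi):
    h=cv2.cvtColor(im,cv2.COLOR_RGB2HSV); m=cv2.inRange(h,np.array(lo),np.array(hi))
    x0,y0,x1,y1=roi; z=np.zeros_like(m); z[y0:y1,x0:x1]=m[y0:y1,x0:x1]; return z
def blob(m):
    c=max(cv2.findContours(m,cv2.RETR_EXTERNAL,cv2.CHAIN_APPROX_NONE)[0],key=len)
    return c[:,0].astype(float)
def rect(n,m,z):
    "min-area rectangle of mask's outline cast onto height z, mm: centre, size, long-axis yaw deg"
    c=np.array([onz(n,p,z)[:2]*1000 for p in blob(m)],np.float32)
    b=cv2.boxPoints(cv2.minAreaRect(c)); e=max((b[1]-b[0],b[2]-b[1]),key=np.linalg.norm)
    s=sorted((np.linalg.norm(b[1]-b[0]),np.linalg.norm(b[2]-b[1])))
    return b.mean(0).round(1),np.round(s,1),round(np.degrees(np.arctan2(e[1],e[0]))%180,1)
E
python3 - <<'E'
from h import *
im=camera("top"); sd=camera("side")
R={'orange':((5,150,130),(20,255,255),(335,230,380,256),.046),'blue':((105,90,50),(130,255,255),(330,198,372,222),.026),
'yellow':((22,150,120),(35,255,255),(245,195,275,240),.038),'white':((20,8,150),(40,110,255),(224,203,248,240),.012),
'red':((0,170,90),(6,255,255),(276,205,292,222),.138)}
for k,(lo,hi,roi,z) in R.items():
    m=mask(im,lo,hi,roi); print(k,cv2.countNonZero(m),blob(m).mean(0).round(1),*rect("top",m,z))
c=im[150:290,170:420]; c=cv2.resize(c,None,fx=3.2,fy=3.2,interpolation=cv2.INTER_CUBIC); cv2.imwrite("pics/c1.png",c[:,:,::-1])
c=sd[140:310,220:360]; c=cv2.resize(c,None,fx=3.5,fy=3.5,interpolation=cv2.INTER_CUBIC); cv2.imwrite("pics/c2.png",c[:,:,::-1])
E
```

```text
orange 993 [357.  242.5] [ 452.8 -294.4] [ 96.  171.3] 91.0
blue 17 [340.4 207.9] [ 587.5 -233.7] [16.1 27.8] 63.9
yellow 448 [260.2 218.9] [540.1  78.5] [ 61.8 113.4] 1.4
white 396 [237.  220.8] [533.3 165.5] [ 59.2 109. ] 5.2
red 30 [283.8 213.7] [543.8  -9.5] [18.3 18.6] 0.9
```

View pics/c1.png

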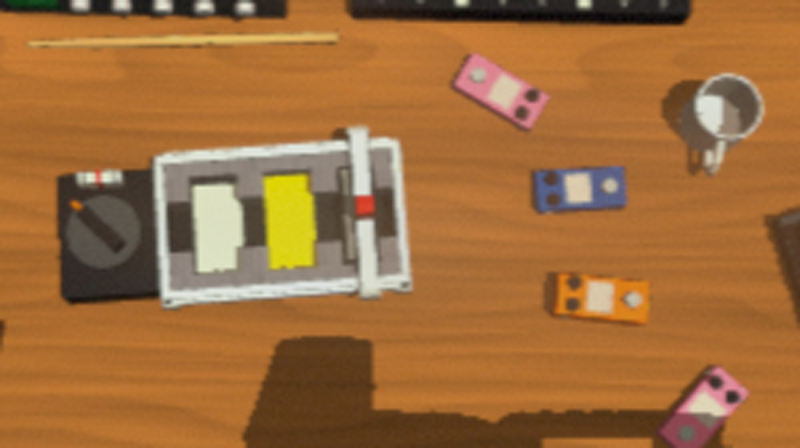

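View pics/c2.png

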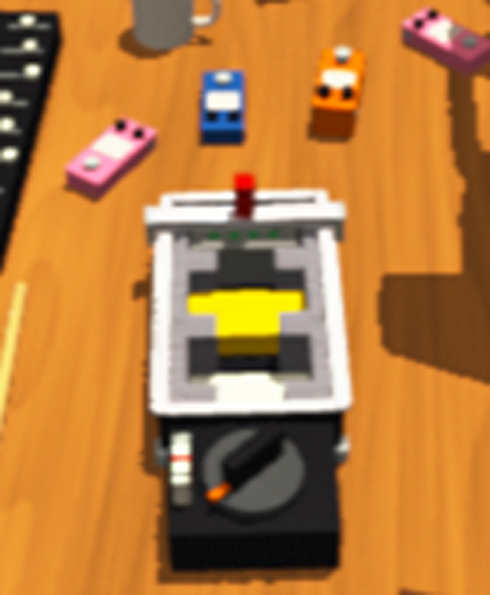

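c1 and c2 confirm orange (600,298), blue (580,189), the wheel centre (103,231) with its pointer (76,206), and the red mark (98,178). The case is yawed about 4°. Next I'll refine the masks and derive the case frame.

Run:
```python
from h import *
im=camera("top")
hsv=cv2.cvtColor(im,cv2.COLOR_RGB2HSV)
for p in [(348,236),(352,243),(345,222),(340,212),(361,203),(348,203),(385,243),(170,228)]: print(p,hsv[p[1],p[0]])
def pc(x,y): return (170+(x+.5)/3.2-.5,150+(y+.5)/3.2-.5)
C=np.array([onz("top",pc(*q),.076)[:2]*1000 for q in [(154,155),(400,138),(410,288),(165,304)]])
print(C.round(0),C.mean(0),[np.linalg.norm(C[i]-C[i-1]).round() for i in range(4)])
for nm,q,z in [("wheel",(103,231),.076),("pointer",(76,206),.076),("mark",(99,177),.094)]: print(nm,onz("top",pc(*q),z)*1000)
for h in range(0,1): pass
m=mask(im,(8,225,200),(18,255,255),(335,230,380,256)); print(cv2.countNonZero(m),rect("top",m,.046))
m=mask(im,(108,60,40),(135,255,255),(330,198,372,222)); print(cv2.countNonZero(m),rect("top",m,.026))
m=mask(im,(0,0,185),(180,60,255),(210,188,305,250))
for k in [m]:
    ys,xs=np.nonzero(k); 
    pts=np.c_[xs,ys].astype(np.float32); b=cv2.boxPoints(cv2.minAreaRect(pts)); print(b)
```

```text
(348, 236) [ 13 191 143]
(352, 243) [ 15 195 209]
(345, 222) [ 14 180 174]
(340, 212) [121  58 110]
(361, 203) [117  77 132]
(348, 203) [117  57 130]
(385, 243) [ 14 181 165]
(170, 228) [ 14 188 160]
[[609. 240.]
 [636. -52.]
 [456. -66.]
 [432. 220.]] [533.21959057  85.38914353] [np.float64(178.0), np.float64(293.0), np.float64(180.0), np.float64(287.0)]
wheel [516.99008718 296.17262238  76.        ]
pointer [546.23788258 329.21932187  76.        ]
mark [578.16934795 300.96390555  94.        ]
29 (array([ 468.6, -330.9], dtype=float32), array([15.7, 33.1], dtype=float32), np.float32(98.1))
139 (array([ 587.7, -287.9], dtype=float32), array([44.2, 77.5], dtype=float32), np.float32(98.2))
[[217.5864  193.77931]
 [294.60245 189.03987]
 [297.76303 240.39922]
 [220.74698 245.13866]]
```

Run:
```python
from h import *
im=camera("top")
def tst(n,m,z):
    m=cv2.morphologyEx(m,cv2.MORPH_CLOSE,np.ones((5,5))); print(n,cv2.countNonZero(m),rect("top",m,z)); return m
roi=(338,230,378,258)
v=im.astype(int)
r=im[230:258,338:378]
b=(v[:,:,0]-v[:,:,2])  # red-blue contrast
q=np.zeros(im.shape[:2],np.uint8); q[230:258,338:378]=((b>155)*255)[230:258,338:378]
A=tst("orange",q,.044)
for t in (25,35):
    m=mask(im,(100,t,30),(150,255,255),(330,198,372,222)); B=tst("blue",m,.024)
s=camera("side"); print(s.shape)
o=np.hstack([cv2.resize(x[195:260,330:385],None,fx=6,fy=6,interpolation=cv2.INTER_NEAREST) for x in (im,cv2.merge([A,B,B]))])
cv2.imwrite("pics/c3.png",o[:,:,::-1])
```

```text
orange 235 (array([ 452.2, -298.8], dtype=float32), array([ 47.9, 107.3], dtype=float32), np.float32(85.3))
blue 255 (array([ 588.2, -274.8], dtype=float32), array([ 47.8, 107.8], dtype=float32), np.float32(94.1))
blue 248 (array([ 588.2, -274.8], dtype=float32), array([ 47.8, 107.8], dtype=float32), np.float32(94.1))
(420, 560, 3)
```

View pics/c3.png

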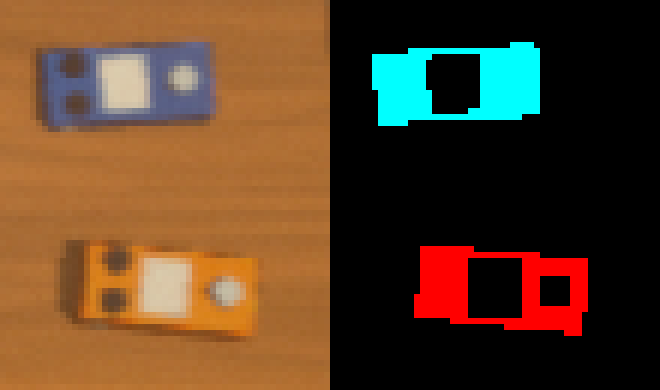

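c3: the masks cover both pedals. Orange is at (452,-299) mm with its long axis at 85°, blue at (588,-275) at 94°, and both sizes match at about 108x48. The case centre is about (539,87) with yaw about 5°. Moving above orange now.

```bash
python3 -m handwheel '[{"hand":1,"x":152,"y":115,"wz":35},{"hand":1,"x":152,"y":115,"wz":35},{"hand":1,"x":152,"y":115,"wz":35},{"hand":1,"x":152,"y":115,"wz":35},{"hand":1,"x":152,"y":115,"wz":35}]' 25
python3 -m handwheel '[{"hand":1,"x":153,"y":116,"wz":35},{"hand":1,"x":153,"y":116,"wz":35},{"hand":1,"x":153,"y":116,"wz":35},{"hand":1,"x":153,"y":116,"wz":35},{"hand":1,"x":153,"y":116,"wz":35}]'
python3 -m handwheel '[{"hand":1,"z":-90},{"hand":1,"z":-90},{"hand":1,"z":-90},{"hand":1,"z":-90},{"hand":1,"z":-90}]'
python3 - <<'E'
from h import *
for n in("top","side"): cv2.imwrite(f"pics/{n}1.png",camera(n)[:,:,::-1])
R=cv2.Rodrigues(state()["tool_rot"])[0]; print(R.round(3), np.degrees(np.arctan2(R[1,1],R[0,1])))
t=cv2.imread("pics/top1.png")[150:290,170:420]; s=cv2.imread("pics/side1.png")[100:260,200:400]
cv2.imwrite("pics/c4.png",np.hstack([cv2.resize(s,(500,400)),cv2.resize(t[60:140,130:250],(300,200)).repeat(2,0)[:400]]))
E
```

```text
[[ 0.964  0.266 -0.   ]
 [ 0.266 -0.964  0.   ]
 [ 0.    -0.    -1.   ]] -74.54513582177664$[0]: bad value
$[0]: bad value
$[0]: bad value
```

View pics/c4.png

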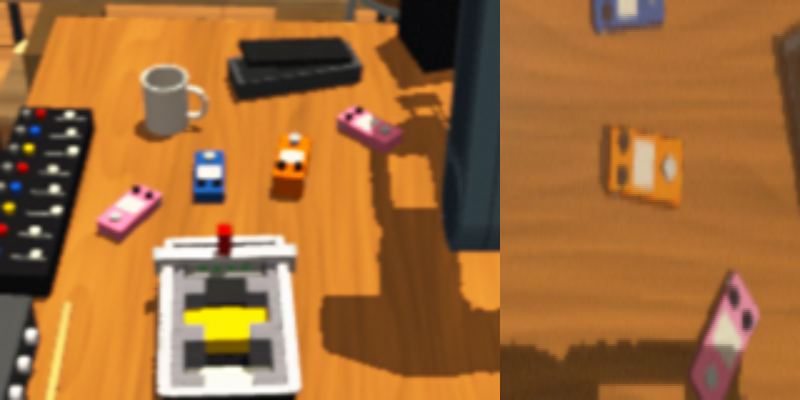

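The arm hasn't moved and the scene is unchanged: the calls were refused, probably because every row needs all the keys. Retrying.

```bash
python3 -m handwheel '[{"hand":1,"x":152,"y":115,"z":0,"wx":0,"wy":0,"wz":35},{"hand":1,"x":152,"y":115,"z":0,"wx":0,"wy":0,"wz":35},{"hand":1,"x":152,"y":115,"z":0,"wx":0,"wy":0,"wz":35},{"hand":1,"x":152,"y":115,"z":0,"wx":0,"wy":0,"wz":35},{"hand":1,"x":152,"y":115,"z":0,"wx":0,"wy":0,"wz":35}]' 25
python3 -m handwheel --help | head -20
```

```text
t: 0.87
position: [0.3011, -0.4123, 0.2188]
tool_rot: [-2.837, -1.35, -0.002]
contact_force: [-0.2, -0.7, -0.2]
opening: 1.001
gripper_force: 0.0invalid input: not JSON, or not a number
```

```bash
python3 -m handwheel '[{"hand":1,"x":151,"y":113,"z":0,"wx":0,"wy":0,"wz":35},{"hand":1,"x":151,"y":113,"z":0,"wx":0,"wy":0,"wz":35},{"hand":1,"x":151,"y":113,"z":0,"wx":0,"wy":0,"wz":35},{"hand":1,"x":151,"y":113,"z":0,"wx":0,"wy":0,"wz":35},{"hand":1,"x":151,"y":113,"z":0,"wx":0,"wy":0,"wz":35}]'
python3 -m handwheel '[{"hand":1,"x":0,"y":0,"z":-30,"wx":0,"wy":0,"wz":0},{"hand":1,"x":0,"y":0,"z":-60,"wx":0,"wy":0,"wz":0},{"hand":1,"x":0,"y":0,"z":-90,"wx":0,"wy":0,"wz":0},{"hand":1,"x":0,"y":0,"z":-100,"wx":0,"wy":0,"wz":0},{"hand":1,"x":0,"y":0,"z":-100,"wx":0,"wy":0,"wz":0}]'
python3 - <<'E'
from h import *
for n in("top","side"): cv2.imwrite(f"pics/{n}2.png",camera(n)[:,:,::-1])
R=cv2.Rodrigues(state()["tool_rot"])[0]; print(state()["position"],np.degrees(np.arctan2(R[1,1],R[0,1])))
t=cv2.imread("pics/top2.png")[170:290,300:420]; s=cv2.imread("pics/side2.png")[100:200,250:380]
cv2.imwrite("pics/c5.png",np.hstack([cv2.resize(s,(400,300)),cv2.resize(t,(300,300))]))
E
```

```text
t: 1.28
position: [0.4525, -0.2991, 0.2189]
tool_rot: [2.298, 2.141, 0.003]
contact_force: [-0.4, 0.1, -0.1]
opening: 1.001
gripper_force: 0.0
t: 1.7
position: [0.4481, -0.3005, 0.116]
tool_rot: [-2.303, -2.128, 0.0]
contact_force: [-0.4, 0.9, 0.5]
opening: 1.0
gripper_force: 0.0
[ 0.44995309 -0.30266964  0.11950151] -4.5618834735014175
```

View pics/c5.png

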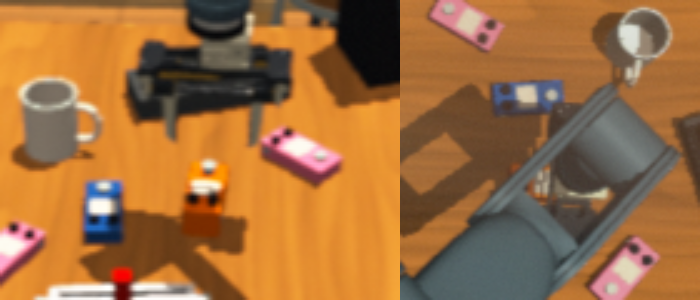

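c5: the open fingers, at side-crop (170,120) and (255,130), straddle the orange pedal (207,200). Descending to grip.

```bash
python3 -m handwheel '[{"hand":1,"x":2,"y":3,"z":-30,"wx":0,"wy":0,"wz":0},{"hand":1,"x":2,"y":3,"z":-60,"wx":0,"wy":0,"wz":0},{"hand":1,"x":2,"y":3,"z":-85,"wx":0,"wy":0,"wz":0},{"hand":1,"x":2,"y":3,"z":-98,"wx":0,"wy":0,"wz":0},{"hand":1,"x":2,"y":3,"z":-98,"wx":0,"wy":0,"wz":0}]'
python3 -m handwheel '[{"hand":-1,"x":0,"y":0,"z":0,"wx":0,"wy":0,"wz":0},{"hand":-1,"x":0,"y":0,"z":0,"wx":0,"wy":0,"wz":0},{"hand":-1,"x":0,"y":0,"z":0,"wx":0,"wy":0,"wz":0},{"hand":-1,"x":0,"y":0,"z":0,"wx":0,"wy":0,"wz":0},{"hand":-1,"x":0,"y":0,"z":0,"wx":0,"wy":0,"wz":0}]' 30
python3 -m handwheel '[{"hand":-1,"x":0,"y":0,"z":0,"wx":0,"wy":0,"wz":0},{"hand":-1,"x":0,"y":0,"z":0,"wx":0,"wy":0,"wz":0},{"hand":-1,"x":0,"y":0,"z":0,"wx":0,"wy":0,"wz":0},{"hand":-1,"x":0,"y":0,"z":0,"wx":0,"wy":0,"wz":0},{"hand":-1,"x":0,"y":0,"z":0,"wx":0,"wy":0,"wz":0}]'
```

```text
t: 2.22
position: [0.4511, -0.299, 0.0198]
tool_rot: [-2.307, -2.13, 0.0]
contact_force: [0.0, 0.1, -0.4]
opening: 1.0
gripper_force: 0.0
t: 2.63
position: [0.4522, -0.2997, 0.0218]
tool_rot: [2.306, 2.13, 0.0]
contact_force: [0.1, 0.6, -0.1]
opening: 0.689
gripper_force: 0.0
t: 3.05
position: [0.4525, -0.2995, 0.0212]
tool_rot: [2.306, 2.13, 0.001]
contact_force: [3.2, 1.2, 4.8]
opening: 0.534
gripper_force: 30.0
```

```bash
python3 -m handwheel '[{"hand":-1,"x":0,"y":0,"z":20,"wx":0,"wy":0,"wz":0},{"hand":-1,"x":0,"y":0,"z":60,"wx":0,"wy":0,"wz":0},{"hand":-1,"x":0,"y":0,"z":100,"wx":0,"wy":0,"wz":0},{"hand":-1,"x":0,"y":0,"z":140,"wx":0,"wy":0,"wz":0},{"hand":-1,"x":0,"y":0,"z":170,"wx":0,"wy":0,"wz":0}]'
python3 -m handwheel '[{"hand":-1,"x":6,"y":35,"z":0,"wx":0,"wy":0,"wz":-6},{"hand":-1,"x":12,"y":70,"z":0,"wx":0,"wy":0,"wz":-12},{"hand":-1,"x":18,"y":105,"z":0,"wx":0,"wy":0,"wz":-18},{"hand":-1,"x":24,"y":140,"z":0,"wx":0,"wy":0,"wz":-24},{"hand":-1,"x":30,"y":175,"z":0,"wx":0,"wy":0,"wz":-30}]'
python3 -m handwheel '[{"hand":-1,"x":6,"y":35,"z":0,"wx":0,"wy":0,"wz":-6},{"hand":-1,"x":12,"y":70,"z":0,"wx":0,"wy":0,"wz":-12},{"hand":-1,"x":18,"y":105,"z":0,"wx":0,"wy":0,"wz":-18},{"hand":-1,"x":24,"y":140,"z":0,"wx":0,"wy":0,"wz":-24},{"hand":-1,"x":30,"y":175,"z":0,"wx":0,"wy":0,"wz":-30}]'
python3 -m handwheel '[{"hand":-1,"x":6,"y":35,"z":0,"wx":0,"wy":0,"wz":-6},{"hand":-1,"x":12,"y":70,"z":0,"wx":0,"wy":0,"wz":-12},{"hand":-1,"x":18,"y":105,"z":0,"wx":0,"wy":0,"wz":-18},{"hand":-1,"x":19,"y":112,"z":0,"wx":0,"wy":0,"wz":-20},{"hand":-1,"x":19,"y":112,"z":0,"wx":0,"wy":0,"wz":-20}]'
python3 - <<'E'
from h import *
im=camera("side"); cv2.imwrite("pics/side3.png",im[:,:,::-1])
cv2.imwrite("pics/top3.png",camera("top")[:,:,::-1])
s=state();R=cv2.Rodrigues(s["tool_rot"])[0]; print(s["position"],np.degrees(np.arctan2(R[1,1],R[0,1])))
cv2.imwrite("pics/c6.png",cv2.resize(im[130:310,200:380],None,fx=3.3,fy=3.3,interpolation=cv2.INTER_CUBIC)[:,:,::-1])
E
```

```text
t: 3.47
position: [0.4509, -0.2988, 0.1926]
tool_rot: [-2.307, -2.131, 0.001]
contact_force: [0.7, -0.6, -4.0]
opening: 0.539
gripper_force: 30.0
t: 3.88
position: [0.4799, -0.1222, 0.1892]
tool_rot: [-2.782, -1.452, 0.005]
contact_force: [0.1, -0.3, -4.9]
opening: 0.537
gripper_force: 29.9
t: 4.3
position: [0.5099, 0.0525, 0.1892]
tool_rot: [-3.065, -0.684, 0.007]
contact_force: [0.9, -0.8, -4.5]
opening: 0.537
gripper_force: 29.9
t: 4.72
position: [0.529, 0.1652, 0.1888]
tool_rot: [3.138, 0.154, -0.007]
contact_force: [-0.1, -1.0, -4.1]
opening: 0.534
gripper_force: 30.0
[0.52926802 0.16243556 0.18918624] -84.38679878954558
```

View pics/c6.png

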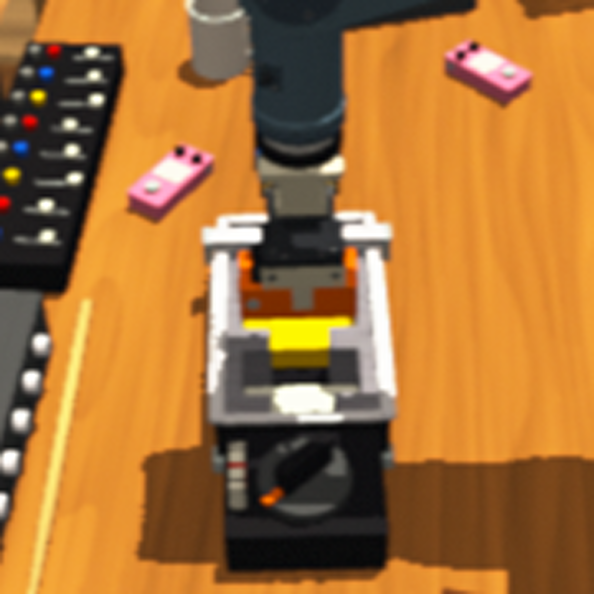

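c6: the orange pedal is held upright and its +y face bottom edge runs from (241,311) to (357,311). The case's lock-end rim corners are about (210,418) and (396,418).

Run:
```python
from h import *
def pc(x,y): return (200+(x+.5)/3.3-.5,130+(y+.5)/3.3-.5)
f=lambda q,z: (onz("side",pc(*q),z)*1000).round(1)
print("pedal bottom",f((241,311),.170),f((357,311),.170))
print("rim lock end",f((210,418),.076),f((396,418),.076),"wheel",f((305,475),.076),"red mark",f((237,465),.088),"pointer",f((271,498),.076))
im=cv2.imread("pics/side3.png")[:,:,::-1].copy()
im2=cv2.imread("pics/side0.png")[:,:,::-1].copy()
for n,i in(("0",im2),):
    m=mask(i,(22,150,120),(35,255,255),(260,200,320,260)); p=blob(m); w=np.array([onz("side",q,.038)[:2]*1000 for q in p]); print("yellow top x",w[:,0].min(),w[:,0].max(),"y",w[:,1].min(),w[:,1].max())
# orange held: horizontal extents
m=mask(im,(4,150,60),(18,255,255),(268,200,312,228)); 
t=cv2.imread("pics/top0.png")[:,:,::-1].copy()
g=t[:,:,2].astype(int)  # blue channel: white rim bright, wood dark
K=(g>150).astype(np.uint8)*255
for y in (100,150,200):
  pass
# rim outer edges in the top view at several columns/rows
for u in (235,250,265): 
    r=np.nonzero(K[185:255,u])[0]+185; print(u,r.min(),r.max(),onz("top",(u,r.min()-.5),.076)[:2]*1000)
for v in (205,215,225,235):
    r=np.nonzero(K[v,212:305])[0]+212; print(v,r.min(),r.max(),onz("top",(r.min()-.5,v),.076)[:2]*1000,onz("top",(r.max()+.5,v),.076)[:2]*1000)
```

```text
pedal bottom [584.  184.4 170. ] [475.6 178.3 170. ]
rim lock end [612.5 238.2  76. ] [434.8 227.6  76. ] wheel [517.4 299.6  76. ] red mark [579.7 301.1  88. ] pointer [546.6 327.1  76. ]
yellow top x 483.16985161718367 596.6150237068614 y 49.140214980657234 115.34228952270375
235 197 243 [616.76653532 174.52935401]
250 196 242 [621.73679193 117.62048881]
265 195 241 [626.71571657  60.61237556]
205 218 295 [582.62425913 239.74119261] [588.16069921 -56.09007784]
215 219 295 [544.26699725 234.5397247 ] [549.61266358 -56.46902998]
225 220 296 [506.17955873 229.37484641] [511.40716394 -60.62114807]
235 220 297 [468.29290304 227.98945082] [473.47017327 -64.744085  ]
```

```bash
python3 -m handwheel '[{"hand":-1,"x":0,"y":3,"z":0,"wx":0,"wy":0,"wz":-0.5},{"hand":-1,"x":0,"y":3,"z":-30,"wx":0,"wy":0,"wz":-0.5},{"hand":-1,"x":0,"y":3,"z":-60,"wx":0,"wy":0,"wz":-0.5},{"hand":-1,"x":0,"y":3,"z":-75,"wx":0,"wy":0,"wz":-0.5},{"hand":-1,"x":0,"y":3,"z":-80,"wx":0,"wy":0,"wz":-0.5}]'
python3 -m handwheel '[{"hand":-1,"x":0,"y":0,"z":0,"wx":0,"wy":0,"wz":0},{"hand":-1,"x":0,"y":0,"z":-10,"wx":0,"wy":0,"wz":0},{"hand":-1,"x":0,"y":0,"z":-20,"wx":0,"wy":0,"wz":0},{"hand":-1,"x":0,"y":0,"z":-30,"wx":0,"wy":0,"wz":0},{"hand":-1,"x":0,"y":0,"z":-40,"wx":0,"wy":0,"wz":0}]'
```

```text
t: 5.23
position: [0.5281, 0.1641, 0.1074]
tool_rot: [3.138, 0.133, -0.01]
contact_force: [-0.5, -0.0, -4.3]
opening: 0.536
gripper_force: 30.0
t: 5.65
position: [0.5292, 0.1653, 0.0709]
tool_rot: [3.138, 0.136, -0.004]
contact_force: [-8.2, -2.8, 4.1]
opening: 0.537
gripper_force: 30.0
```

Side contact at the +x end of the bay (-8 N). I'll ease 2 mm toward -x and keep lowering.

```bash
python3 -m handwheel '[{"hand":-1,"x":-2,"y":-0.5,"z":0,"wx":0,"wy":0,"wz":0},{"hand":-1,"x":-2,"y":-0.5,"z":0,"wx":0,"wy":0,"wz":0},{"hand":-1,"x":-2,"y":-0.5,"z":-8,"wx":0,"wy":0,"wz":0},{"hand":-1,"x":-2,"y":-0.5,"z":-16,"wx":0,"wy":0,"wz":0},{"hand":-1,"x":-2,"y":-0.5,"z":-16,"wx":0,"wy":0,"wz":0}]'
```

```text
t: 6.07
position: [0.5289, 0.1654, 0.055]
tool_rot: [3.139, 0.136, 0.001]
contact_force: [-3.0, -0.7, 1.4]
opening: 0.539
gripper_force: 30.0
```

```bash
python3 -m handwheel '[{"hand":-1,"x":-1,"y":0,"z":-6,"wx":0,"wy":0,"wz":0},{"hand":-1,"x":-1,"y":0,"z":-12,"wx":0,"wy":0,"wz":0},{"hand":-1,"x":-1,"y":0,"z":-18,"wx":0,"wy":0,"wz":0},{"hand":-1,"x":-1,"y":0,"z":-20,"wx":0,"wy":0,"wz":0},{"hand":-1,"x":-1,"y":0,"z":-20,"wx":0,"wy":0,"wz":0}]'
```

```text
t: 6.48
position: [0.5357, 0.166, 0.0429]
tool_rot: [-3.138, -0.136, -0.029]
contact_force: [-3.9, -1.5, 40.7]
opening: 0.534
gripper_force: 30.0
```

Blocked at 41 N, possibly with the pedal pitched about the finger axis. Raising it 15 mm to relieve the force, then taking a look.

```bash
python3 -m handwheel '[{"hand":-1,"x":2,"y":0,"z":10,"wx":0,"wy":0,"wz":0},{"hand":-1,"x":2,"y":0,"z":20,"wx":0,"wy":0,"wz":0},{"hand":-1,"x":2,"y":0,"z":30,"wx":0,"wy":0,"wz":0},{"hand":-1,"x":2,"y":0,"z":30,"wx":0,"wy":0,"wz":0},{"hand":-1,"x":2,"y":0,"z":30,"wx":0,"wy":0,"wz":0}]'
python3 - <<'E'
from h import *
im=camera("side"); cv2.imwrite("pics/side4.png",im[:,:,::-1])
print(state()["position"],state()["tool_rot"])
cv2.imwrite("pics/c7.png",cv2.resize(im[185:305,235:345],None,fx=5,fy=5,interpolation=cv2.INTER_CUBIC)[:,:,::-1])
E
```

```text
t: 6.9
position: [0.5305, 0.1656, 0.0651]
tool_rot: [-3.138, -0.136, -0.003]
contact_force: [3.1, 0.5, 1.9]
opening: 0.533
gripper_force: 30.0
[0.53057601 0.16553769 0.06496136] [-3.13846912e+00 -1.35871862e-01 -3.13450162e-03]
```

View pics/c7.png

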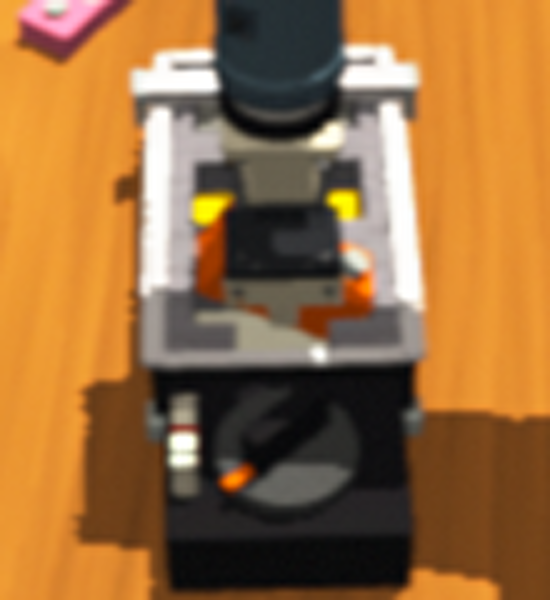

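c7: the pedal is pitched, with its +x end (200,250) high and its -x end (330,335) low. It caught on the foam edge at the +x end. I'll lift it out, set it on clear table at about (460,-170) so it levels, measure it from above, and regrip.

```bash
python3 -m handwheel '[{"hand":-1,"x":0,"y":0,"z":30,"wx":0,"wy":0,"wz":0},{"hand":-1,"x":0,"y":0,"z":70,"wx":0,"wy":0,"wz":0},{"hand":-1,"x":0,"y":0,"z":110,"wx":0,"wy":0,"wz":0},{"hand":-1,"x":0,"y":0,"z":145,"wx":0,"wy":0,"wz":0},{"hand":-1,"x":0,"y":0,"z":165,"wx":0,"wy":0,"wz":0}]'
python3 -m handwheel '[{"hand":-1,"x":-7,"y":-34,"z":0,"wx":0,"wy":0,"wz":0},{"hand":-1,"x":-14,"y":-68,"z":0,"wx":0,"wy":0,"wz":0},{"hand":-1,"x":-21,"y":-102,"z":0,"wx":0,"wy":0,"wz":0},{"hand":-1,"x":-28,"y":-136,"z":0,"wx":0,"wy":0,"wz":0},{"hand":-1,"x":-35,"y":-170,"z":0,"wx":0,"wy":0,"wz":0}]'
python3 -m handwheel '[{"hand":-1,"x":-7,"y":-34,"z":0,"wx":0,"wy":0,"wz":0},{"hand":-1,"x":-14,"y":-68,"z":0,"wx":0,"wy":0,"wz":0},{"hand":-1,"x":-21,"y":-102,"z":0,"wx":0,"wy":0,"wz":0},{"hand":-1,"x":-28,"y":-136,"z":0,"wx":0,"wy":0,"wz":0},{"hand":-1,"x":-35,"y":-166,"z":0,"wx":0,"wy":0,"wz":0}]'
python3 -m handwheel '[{"hand":-1,"x":0,"y":0,"z":-35,"wx":0,"wy":0,"wz":0},{"hand":-1,"x":0,"y":0,"z":-70,"wx":0,"wy":0,"wz":0},{"hand":-1,"x":0,"y":0,"z":-105,"wx":0,"wy":0,"wz":0},{"hand":-1,"x":0,"y":0,"z":-140,"wx":0,"wy":0,"wz":0},{"hand":-1,"x":0,"y":0,"z":-160,"wx":0,"wy":0,"wz":0}]'
python3 -m handwheel '[{"hand":-1,"x":0,"y":0,"z":-5,"wx":0,"wy":0,"wz":0},{"hand":-1,"x":0,"y":0,"z":-10,"wx":0,"wy":0,"wz":0},{"hand":-1,"x":0,"y":0,"z":-15,"wx":0,"wy":0,"wz":0},{"hand":-1,"x":0,"y":0,"z":-18,"wx":0,"wy":0,"wz":0},{"hand":-1,"x":0,"y":0,"z":-18,"wx":0,"wy":0,"wz":0}]' 10
```

```text
t: 7.37
position: [0.53, 0.1656, 0.2325]
tool_rot: [-3.138, -0.136, -0.003]
contact_force: [0.8, -0.0, -3.4]
opening: 0.538
gripper_force: 30.0
t: 7.78
position: [0.4927, -0.0055, 0.2279]
tool_rot: [-3.137, -0.137, 0.006]
contact_force: [0.7, -0.6, -5.1]
opening: 0.536
gripper_force: 30.0
t: 8.2
position: [0.4579, -0.1718, 0.2279]
tool_rot: [-3.137, -0.135, 0.005]
contact_force: [0.3, -0.3, -3.9]
opening: 0.539
gripper_force: 30.0
t: 8.62
position: [0.456, -0.1685, 0.0647]
tool_rot: [-3.133, -0.135, 0.011]
contact_force: [-1.0, 0.7, -4.0]
opening: 0.536
gripper_force: 30.0
t: 9.03
position: [0.4601, -0.1708, 0.0522]
tool_rot: [3.138, 0.136, 0.001]
contact_force: [-0.4, 0.5, -4.4]
opening: 0.535
gripper_force: 10.0
```

```bash
python3 -m handwheel '[{"hand":-1,"x":0,"y":0,"z":-6,"wx":0,"wy":0,"wz":0},{"hand":-1,"x":0,"y":0,"z":-12,"wx":0,"wy":0,"wz":0},{"hand":-1,"x":0,"y":0,"z":-18,"wx":0,"wy":0,"wz":0},{"hand":-1,"x":0,"y":0,"z":-23,"wx":0,"wy":0,"wz":0},{"hand":-1,"x":0,"y":0,"z":-26,"wx":0,"wy":0,"wz":0}]' 5
python3 -m handwheel '[{"hand":0.6,"x":0,"y":0,"z":0,"wx":0,"wy":0,"wz":0},{"hand":0.6,"x":0,"y":0,"z":0,"wx":0,"wy":0,"wz":0},{"hand":0.6,"x":0,"y":0,"z":0,"wx":0,"wy":0,"wz":0},{"hand":0.6,"x":0,"y":0,"z":0,"wx":0,"wy":0,"wz":0},{"hand":0.6,"x":0,"y":0,"z":0,"wx":0,"wy":0,"wz":0}]'
python3 -m handwheel '[{"hand":0.8,"x":0,"y":0,"z":40,"wx":0,"wy":0,"wz":0},{"hand":0.8,"x":0,"y":0,"z":80,"wx":0,"wy":0,"wz":0},{"hand":0.8,"x":0,"y":0,"z":120,"wx":0,"wy":0,"wz":0},{"hand":0.8,"x":0,"y":0,"z":160,"wx":0,"wy":0,"wz":0},{"hand":0.8,"x":0,"y":0,"z":200,"wx":0,"wy":0,"wz":0}]'
python3 - <<'E'
from h import *
a,b=camera("top"),camera("side")
for n,i in(("top",a),("side",b)): cv2.imwrite(f"pics/{n}5.png",i[:,:,::-1])
s=state();print(s["position"])
u=np.hstack([cv2.resize(a[210:290,270:370],(400,320)),cv2.resize(b[110:210,240:340],(320,320))])
cv2.imwrite("pics/c8.png",u[:,:,::-1])
E
```

```text
t: 9.45
position: [0.4613, -0.1709, 0.0259]
tool_rot: [3.138, 0.135, 0.005]
contact_force: [4.3, 2.5, 4.0]
opening: 0.538
gripper_force: 5.0
t: 9.87
position: [0.4595, -0.1707, 0.0258]
tool_rot: [3.138, 0.136, -0.0]
contact_force: [0.0, 0.2, 0.0]
opening: 0.794
gripper_force: 0.0
t: 10.28
position: [0.4591, -0.1704, 0.2278]
tool_rot: [3.138, 0.136, -0.0]
contact_force: [0.8, -1.2, 0.3]
opening: 0.899
gripper_force: 0.0
[ 0.46286946 -0.17272336  0.23282472]
```

View pics/c8.png

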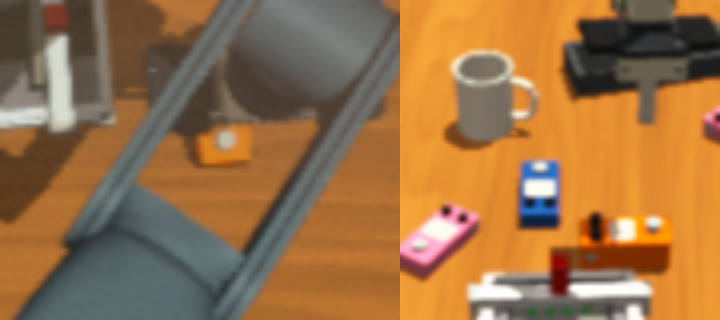

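c8: the orange pedal lies flat on the table beside the case and the blue one is untouched. The picture allowance is now used up, so from here I work by numbers. Rechecking for occlusion (the foam hides each pad's near edge), the case centre is about 2.5 mm lower in x than I used, which explains the snag.

The bar's post would also foul the gripper body over the middle bay, so the bar needs pushing back to 0 first. Measuring the post now.

Run:
```python
from h import *
a=cv2.imread("pics/top0.png")[:,:,::-1].copy(); b=cv2.imread("pics/side0.png")[:,:,::-1].copy()
m=mask(a,(0,150,80),(8,255,255),(276,205,292,222)); n=mask(b,(0,150,60),(6,255,255),(282,184,298,206)); n=cv2.bitwise_or(n,mask(b,(172,150,60),(180,255,255),(282,184,298,206)))
pm,pn=blob(m),blob(n); print(pm.min(0),pm.max(0),pn.min(0),pn.max(0))
ta=(pm.min(0)+pm.max(0))/2; print(onz("top",ta,.138)*1000)
u=(pn[:,0].min()+pn[:,0].max())/2
print("side top edge",onz("side",(u,pn[:,1].min()+1.5),.138)*1000)
C=np.array([536.5,88.3]);y=np.radians(5);R=np.array([[np.cos(y),-np.sin(y)],[np.sin(y),np.cos(y)]])
print("in case",R.T@(onz("top",ta,.138)[:2]*1000-C))
print("bays",C+R@[0,-10],C+R@[0,78],"wheel in case",R.T@(np.array([517.2,297.5])-C),"stop",C+R@[0,122.5])
```

```text
[281. 211.] [286. 217.] [287. 190.] [292. 201.]
[541.96252276  -9.55199682 138.        ]
side top edge [544.74521245  -3.14608588 138.        ]
in case [ -3.08662725 -97.95573066]
bays [537.37155743  78.33805302] [529.70185207 166.00318645] wheel in case [ -0.99357629 210.08603668] stop [525.82342151 210.33385052]
```

```bash
python3 -m handwheel '[{"hand":0.3,"x":17,"y":33,"z":0,"wx":0,"wy":0,"wz":0},{"hand":0.3,"x":34,"y":66,"z":0,"wx":0,"wy":0,"wz":0},{"hand":0.3,"x":51,"y":99,"z":0,"wx":0,"wy":0,"wz":0},{"hand":0.3,"x":68,"y":132,"z":0,"wx":0,"wy":0,"wz":0},{"hand":0.3,"x":84,"y":162,"z":0,"wx":0,"wy":0,"wz":0}]'
python3 -m handwheel '[{"hand":0.3,"x":0,"y":0,"z":-30,"wx":0,"wy":0,"wz":0},{"hand":0.3,"x":0,"y":0,"z":-60,"wx":0,"wy":0,"wz":0},{"hand":0.3,"x":0,"y":0,"z":-90,"wx":0,"wy":0,"wz":0},{"hand":0.3,"x":0,"y":0,"z":-115,"wx":0,"wy":0,"wz":0},{"hand":0.3,"x":0,"y":0,"z":-121,"wx":0,"wy":0,"wz":0}]'
python3 -m handwheel '[{"hand":-1,"x":0,"y":0,"z":0,"wx":0,"wy":0,"wz":0},{"hand":-1,"x":0,"y":0,"z":0,"wx":0,"wy":0,"wz":0},{"hand":-1,"x":0,"y":0,"z":0,"wx":0,"wy":0,"wz":0},{"hand":-1,"x":0,"y":0,"z":0,"wx":0,"wy":0,"wz":0},{"hand":-1,"x":0,"y":0,"z":0,"wx":0,"wy":0,"wz":0}]' 10
python3 -m handwheel '[{"hand":-1,"x":0,"y":0,"z":0,"wx":0,"wy":0,"wz":0},{"hand":-1,"x":0,"y":0,"z":0,"wx":0,"wy":0,"wz":0},{"hand":-1,"x":0,"y":0,"z":0,"wx":0,"wy":0,"wz":0},{"hand":-1,"x":0,"y":0,"z":0,"wx":0,"wy":0,"wz":0},{"hand":-1,"x":0,"y":0,"z":0,"wx":0,"wy":0,"wz":0}]' 10
```

```text
t: 10.8
position: [0.5438, -0.0067, 0.225]
tool_rot: [-3.138, -0.135, 0.001]
contact_force: [1.3, -0.2, 0.3]
opening: 0.651
gripper_force: 0.0
t: 11.22
position: [0.5401, -0.0077, 0.0998]
tool_rot: [-3.136, -0.136, 0.013]
contact_force: [-1.4, -0.3, -0.8]
opening: 0.653
gripper_force: 0.0
t: 11.63
position: [0.5446, -0.0089, 0.1062]
tool_rot: [3.138, 0.136, 0.004]
contact_force: [-0.6, 0.2, 0.5]
opening: 0.341
gripper_force: 0.0
t: 12.05
position: [0.5442, -0.0087, 0.1056]
tool_rot: [3.138, 0.136, 0.002]
contact_force: [-0.7, 0.0, 5.3]
opening: 0.234
gripper_force: 10.0
```

```bash
python3 -m handwheel '[{"hand":-1,"x":0.5,"y":-7,"z":0,"wx":0,"wy":0,"wz":0},{"hand":-1,"x":1,"y":-14,"z":0,"wx":0,"wy":0,"wz":0},{"hand":-1,"x":1.7,"y":-20,"z":0,"wx":0,"wy":0,"wz":0},{"hand":-1,"x":2,"y":-23,"z":0,"wx":0,"wy":0,"wz":0},{"hand":-1,"x":2,"y":-23,"z":0,"wx":0,"wy":0,"wz":0}]' 10
```

```text
t: 12.47
position: [0.5463, -0.0324, 0.1056]
tool_rot: [3.138, 0.135, 0.002]
contact_force: [-0.3, -2.6, 5.8]
opening: 0.237
gripper_force: 10.0
```

```bash
python3 -m handwheel '[{"hand":-1,"x":0,"y":-2,"z":0,"wx":0,"wy":0,"wz":0},{"hand":-1,"x":0.5,"y":-4,"z":0,"wx":0,"wy":0,"wz":0},{"hand":-1,"x":0.5,"y":-4,"z":0,"wx":0,"wy":0,"wz":0}]' 10
```

```text
t: 12.72
position: [0.5466, -0.0355, 0.1056]
tool_rot: [-3.138, -0.136, -0.002]
contact_force: [-0.9, 1.8, 6.5]
opening: 0.234
gripper_force: 10.0
```

```bash
python3 -m handwheel '[{"hand":0,"x":0,"y":0,"z":0,"wx":0,"wy":0,"wz":0},{"hand":0,"x":0,"y":0,"z":0,"wx":0,"wy":0,"wz":0},{"hand":0,"x":0,"y":0,"z":0,"wx":0,"wy":0,"wz":0},{"hand":0,"x":0,"y":0,"z":40,"wx":0,"wy":0,"wz":0},{"hand":0,"x":0,"y":0,"z":75,"wx":0,"wy":0,"wz":0}]' 10
python3 - <<'E'
from h import *
print(state()["qpos"])
a,b=camera("top"),camera("side")
cv2.imwrite("pics/top6.png",a[:,:,::-1]);cv2.imwrite("pics/side6.png",b[:,:,::-1])
def cl(m): return cv2.morphologyEx(m,cv2.MORPH_CLOSE,np.ones((5,5)))
m=mask(a,(100,25,30),(150,255,255),(330,198,372,222)); print("blue",cv2.countNonZero(m),rect("top",cl(m),.024))
v=a.astype(int); q=(((v[:,:,0]-v[:,:,2])>155)*255).astype(np.uint8); z=np.zeros_like(q); z[225:265,300:350]=q[225:265,300:350]; print("orange",cv2.countNonZero(z),blob(cl(z)).min(0),blob(cl(z)).max(0),rect("top",cl(z),.044))
# blue in side view: outline on z=.013 plane roughly
m=mask(b,(105,120,40),(130,255,255),(268,150,300,190)); p=blob(cl(m)); print("side blue",p.min(0),p.max(0)); print(rect("side",cl(m),.02))
E
```

```text
t: 13.13
position: [0.5443, -0.0352, 0.1785]
tool_rot: [-3.137, -0.136, 0.009]
contact_force: [0.3, -0.0, 0.2]
opening: 0.493
gripper_force: 0.0
[-2.69075713e-01  2.84502421e-01  1.60137367e+00 -6.27571455e-05
  1.26163056e+00  1.21532619e+00]
blue 212 (array([ 588. , -274.8], dtype=float32), array([ 47.8, 108.2], dtype=float32), np.float32(94.5))
orange 133 [320. 239.] [332. 250.] (array([ 443. , -175.6], dtype=float32), array([42.2, 46.2], dtype=float32), np.float32(91.0))
side blue [278. 172.] [286. 179.]
(array([ 592. , -229.6], dtype=float32), array([32.9, 45.1], dtype=float32), np.float32(94.2))
```

```bash
python3 -m handwheel '[{"hand":1,"x":3,"y":-16,"z":0,"wx":0,"wy":0,"wz":6},{"hand":1,"x":6,"y":-32,"z":0,"wx":0,"wy":0,"wz":12},{"hand":1,"x":9,"y":-48,"z":0,"wx":0,"wy":0,"wz":18},{"hand":1,"x":12,"y":-64,"z":0,"wx":0,"wy":0,"wz":24},{"hand":1,"x":15,"y":-80,"z":0,"wx":0,"wy":0,"wz":30}]' 10
python3 -m handwheel '[{"hand":1,"x":3,"y":-16,"z":0,"wx":0,"wy":0,"wz":6},{"hand":1,"x":6,"y":-32,"z":0,"wx":0,"wy":0,"wz":12},{"hand":1,"x":9,"y":-48,"z":0,"wx":0,"wy":0,"wz":18},{"hand":1,"x":12,"y":-64,"z":0,"wx":0,"wy":0,"wz":24},{"hand":1,"x":15,"y":-80,"z":0,"wx":0,"wy":0,"wz":30}]'
python3 -m handwheel '[{"hand":1,"x":3,"y":-16,"z":-15,"wx":0,"wy":0,"wz":6},{"hand":1,"x":6,"y":-32,"z":-30,"wx":0,"wy":0,"wz":12},{"hand":1,"x":9,"y":-48,"z":-45,"wx":0,"wy":0,"wz":18},{"hand":1,"x":12,"y":-64,"z":-60,"wx":0,"wy":0,"wz":24},{"hand":1,"x":12,"y":-79,"z":-75,"wx":0,"wy":0,"wz":29.3}]'
python3 -m handwheel '[{"hand":1,"x":0,"y":0,"z":-10,"wx":0,"wy":0,"wz":0},{"hand":1,"x":0,"y":0,"z":-20,"wx":0,"wy":0,"wz":0},{"hand":1,"x":0,"y":0,"z":-30,"wx":0,"wy":0,"wz":0},{"hand":1,"x":0,"y":0,"z":-40,"wx":0,"wy":0,"wz":0},{"hand":1,"x":0,"y":0,"z":-40,"wx":0,"wy":0,"wz":0}]'
python3 - <<'E'
from h import *
s=state();R=cv2.Rodrigues(s["tool_rot"])[0]; print(s["position"],np.degrees(np.arctan2(R[1,1],R[0,1])),s["qpos"][5])
# arm now out of the way of the orange pedal: measure it
a=camera("top");cv2.imwrite("pics/top7.png",a[:,:,::-1])
def cl(m): return cv2.morphologyEx(m,cv2.MORPH_CLOSE,np.ones((5,5)))
v=a.astype(int); q=(((v[:,:,0]-v[:,:,2])>155)*255).astype(np.uint8); z=np.zeros_like(q); z[215:270,300:350]=q[215:270,300:350]; print("orange",cv2.countNonZero(z),blob(cl(z)).min(0),blob(cl(z)).max(0),rect("top",cl(z),.044))
E
```

```text
t: 13.65
position: [0.5609, -0.1162, 0.1789]
tool_rot: [-2.993, -0.951, 0.001]
contact_force: [0.2, -1.0, 0.1]
opening: 0.805
gripper_force: 0.0
t: 14.07
position: [0.5759, -0.1963, 0.1787]
tool_rot: [-2.645, -1.693, 0.001]
contact_force: [-0.1, 0.1, -0.1]
opening: 1.0
gripper_force: 0.0
t: 14.48
position: [0.5881, -0.2754, 0.1029]
tool_rot: [-2.131, -2.308, 0.0]
contact_force: [-1.1, 0.4, -0.1]
opening: 1.004
gripper_force: 0.0
t: 14.9
position: [0.587, -0.2728, 0.0624]
tool_rot: [-2.135, -2.299, 0.001]
contact_force: [0.1, 0.4, -0.6]
opening: 1.0
gripper_force: 0.0
[ 0.58703939 -0.27279219  0.06237022] 4.240654928181214 -0.6812035576882374Traceback (most recent call last):
  File "<stdin>", line 6, in <module>
  File "h.py", line 17, in blob
    c=max(cv2.findContours(m,cv2.RETR_EXTERNAL,cv2.CHAIN_APPROX_NONE)[0],key=len)
ValueError: max() iterable argument is empty
```

```bash
python3 -m handwheel '[{"hand":1,"x":1,"y":-1.5,"z":-20,"wx":0,"wy":0,"wz":0},{"hand":1,"x":1,"y":-1.5,"z":-40,"wx":0,"wy":0,"wz":0},{"hand":1,"x":1,"y":-1.5,"z":-52,"wx":0,"wy":0,"wz":0},{"hand":1,"x":1,"y":-1.5,"z":-56,"wx":0,"wy":0,"wz":0},{"hand":1,"x":1,"y":-1.5,"z":-56,"wx":0,"wy":0,"wz":0}]'
python3 -m handwheel '[{"hand":-1,"x":0,"y":0,"z":0,"wx":0,"wy":0,"wz":0},{"hand":-1,"x":0,"y":0,"z":0,"wx":0,"wy":0,"wz":0},{"hand":-1,"x":0,"y":0,"z":0,"wx":0,"wy":0,"wz":0},{"hand":-1,"x":0,"y":0,"z":0,"wx":0,"wy":0,"wz":0},{"hand":-1,"x":0,"y":0,"z":0,"wx":0,"wy":0,"wz":0}]' 45
python3 -m handwheel '[{"hand":-1,"x":0,"y":0,"z":0,"wx":0,"wy":0,"wz":0},{"hand":-1,"x":0,"y":0,"z":0,"wx":0,"wy":0,"wz":0},{"hand":-1,"x":0,"y":0,"z":0,"wx":0,"wy":0,"wz":0},{"hand":-1,"x":0,"y":0,"z":0,"wx":0,"wy":0,"wz":0},{"hand":-1,"x":0,"y":0,"z":0,"wx":0,"wy":0,"wz":0}]'
```

```text
t: 15.37
position: [0.5887, -0.2754, 0.0079]
tool_rot: [-2.136, -2.301, 0.0]
contact_force: [0.0, 0.6, -0.2]
opening: 1.0
gripper_force: 0.0
t: 15.78
position: [0.5895, -0.2764, 0.0094]
tool_rot: [2.137, 2.301, 0.0]
contact_force: [0.4, -0.8, -0.8]
opening: 0.695
gripper_force: 0.0
t: 16.2
position: [0.5895, -0.2762, 0.0089]
tool_rot: [2.137, 2.302, 0.0]
contact_force: [0.5, -0.2, 1.6]
opening: 0.536
gripper_force: 45.0
```

```bash
python3 -m handwheel '[{"hand":-1,"x":0,"y":0,"z":20,"wx":0,"wy":0,"wz":0},{"hand":-1,"x":0,"y":0,"z":60,"wx":0,"wy":0,"wz":0},{"hand":-1,"x":0,"y":0,"z":100,"wx":0,"wy":0,"wz":0},{"hand":-1,"x":0,"y":0,"z":140,"wx":0,"wy":0,"wz":0},{"hand":-1,"x":0,"y":0,"z":170,"wx":0,"wy":0,"wz":0}]'
python3 -m handwheel '[{"hand":-1,"x":-4,"y":24,"z":0,"wx":0,"wy":0,"wz":-6},{"hand":-1,"x":-8,"y":48,"z":0,"wx":0,"wy":0,"wz":-12},{"hand":-1,"x":-12,"y":72,"z":0,"wx":0,"wy":0,"wz":-18},{"hand":-1,"x":-16,"y":96,"z":0,"wx":0,"wy":0,"wz":-24},{"hand":-1,"x":-20,"y":120,"z":0,"wx":0,"wy":0,"wz":-30}]'
python3 -m handwheel '[{"hand":-1,"x":-4,"y":24,"z":0,"wx":0,"wy":0,"wz":-6},{"hand":-1,"x":-8,"y":48,"z":0,"wx":0,"wy":0,"wz":-12},{"hand":-1,"x":-12,"y":72,"z":0,"wx":0,"wy":0,"wz":-18},{"hand":-1,"x":-16,"y":96,"z":0,"wx":0,"wy":0,"wz":-24},{"hand":-1,"x":-20,"y":120,"z":0,"wx":0,"wy":0,"wz":-30}]'
python3 -m handwheel '[{"hand":-1,"x":-4,"y":24,"z":0,"wx":0,"wy":0,"wz":-6},{"hand":-1,"x":-8,"y":48,"z":0,"wx":0,"wy":0,"wz":-12},{"hand":-1,"x":-11,"y":72,"z":0,"wx":0,"wy":0,"wz":-18},{"hand":-1,"x":-12,"y":96,"z":0,"wx":0,"wy":0,"wz":-24},{"hand":-1,"x":-13,"y":114.5,"z":0,"wx":0,"wy":0,"wz":-29.3}]'
python3 -m handwheel '[{"hand":-1,"x":0,"y":0,"z":-10,"wx":0,"wy":0,"wz":0},{"hand":-1,"x":0,"y":0,"z":-20,"wx":0,"wy":0,"wz":0},{"hand":-1,"x":0,"y":0,"z":-30,"wx":0,"wy":0,"wz":0},{"hand":-1,"x":0,"y":0,"z":-30,"wx":0,"wy":0,"wz":0},{"hand":-1,"x":0,"y":0,"z":-30,"wx":0,"wy":0,"wz":0}]'
python3 - <<'E'
from h import *
s=state();R=cv2.Rodrigues(s["tool_rot"])[0]; print(s["position"],np.degrees(np.arctan2(R[1,1],R[0,1])))
b=camera("side");cv2.imwrite("pics/side8.png",b[:,:,::-1]);cv2.imwrite("pics/top8.png",camera("top")[:,:,::-1])
m=mask(b,(105,100,30),(130,255,255),(250,170,330,270)); p=blob(m);print(cv2.countNonZero(m),p.min(0),p.max(0))
zu=s["position"][2]-.009
# lower edge points of the outline at left and right thirds
for u in range(int(p[:,0].min()),int(p[:,0].max())+1,4):
    col=np.nonzero(m[:,u])[0]; print(u,col.min(),col.max(),end="; ")
for u in (p[:,0].min()-.5,p[:,0].max()+.5):
    v=np.nonzero(m[:,int(round(np.clip(u,p[:,0].min(),p[:,0].max())))])[0].max(); print("\nend",u,v,onz("side",(u,v+.5),zu)*1000)
E
```

```text
t: 16.62
position: [0.5892, -0.2763, 0.1815]
tool_rot: [2.136, 2.301, 0.0]
contact_force: [0.8, -0.9, -2.1]
opening: 0.535
gripper_force: 45.0
t: 17.03
position: [0.568, -0.1549, 0.1779]
tool_rot: [-2.664, -1.663, 0.002]
contact_force: [0.6, -0.3, -2.2]
opening: 0.532
gripper_force: 45.0
t: 17.45
position: [0.5479, -0.0349, 0.1779]
tool_rot: [-3.004, -0.917, 0.003]
contact_force: [1.0, -0.4, -2.5]
opening: 0.533
gripper_force: 45.0
t: 17.87
position: [0.5349, 0.0801, 0.178]
tool_rot: [-3.138, -0.129, 0.003]
contact_force: [0.6, 0.4, -2.7]
opening: 0.532
gripper_force: 45.0
t: 18.28
position: [0.5353, 0.0774, 0.1472]
tool_rot: [-3.139, -0.135, 0.005]
contact_force: [0.6, -0.1, -2.6]
opening: 0.535
gripper_force: 45.0
[0.53527596 0.07735443 0.14718818] -85.07133478594442
213 [274. 199.] [287. 212.]
274 200 203; 278 201 209; 282 207 212; 286 207 212; 
end 273.5 203 [594.53420736  60.15207156 138.18818352]

end 287.5 212 [544.4379722  100.33024472 138.18818352]
```

Run:
```python
from h import *
b=cv2.imread("pics/side8.png")[:,:,::-1].astype(int)
d=b[:,:,2]-b[:,:,0]
print(d[196:220:1,266:316:2])
```

```text
[[ -2  -2  -2  -1  -1  -1   0  -8   3   2   2   4   3   4   2  -1   3   0
   -2  -3  -3  -2  -2  -1  -1]
 [  0   0   0   0   0   0  -4  -3   3   2   2   1   3   4   3   1   3   2
    6  17   7  -9 -10  -7  -7]
 [ -5  -7  -7  -4   4  10  -2  -1   3   3   3   3   3   2   3   2   2   1
   31 132 103  -2  -9  -9 -12]
 [ -8  -7  -8  -7  27  53   5  -7  -4  -6  -4  -5  -4  -7  -9  -8  -9  -8
   18 157 134   4  -8 -11 -22]
 [-12  -9  -7  -6  58  88   8 -19 -16 -16 -17 -18 -18 -19 -23 -22 -23 -23
   -4 143 135   6 -11 -17 -25]
 [-20 -16  -3  -3  99 133  31 -20 -21 -25 -24 -25 -24 -24 -26 -26 -25 -22
   -9 125 137   8 -14  -8 -24]
 [-10 -12  -7  -6  96 135  55 -10 -15 -24 -25 -26 -25 -25 -25 -25 -23 -13
   -4 129 139   1 -14  -4 -27]
 [ -8  -8 -10 -10  51  94  33 -17 -12 -22 -25 -25 -25 -25 -25 -26 -25 -15
    4 146 139   0 -15  -3 -13]
 [ -8  -7 -12 -10  31  69  10 -21 -20 -24 -24 -25 -25 -24 -26 -28 -26 -14
   13 151 138   1 -13  -3 -11]
 [ -7  -8 -12 -11  29  69   7 -19 -11 -14 -22 -23 -25 -24 -17   4  21  32
   58 155 136   0 -13  -4  -8]
 [ -5  -7 -12 -10  29  76  28   1  30  28   7  -9 
[... 720 characters left out ...]
20  21  19  15   3  -1   2   9   3   0
   -4  -9  -8 -11 -11  -6  -1]
 [ -2  -6  -6  -4  -2   0   0   0  -4  -2  -2  -3  -2  -3  -4  -3  -8 -10
  -11 -12 -11 -10 -10  -5  -1]
 [ -2  -6  -6  -3  -4  -5  -7  -5  -7  -6  -5  -6  -5  -5  -6  -6  -9 -12
  -12 -10  -9 -12 -11  -6  -1]
 [ -1  -5  -6  -4  -4  -4  -4  -5  -5  -5  -6  -6  -4  -6  -5  -5  -6  -9
   -8  -9  -8 -11 -11  -6  -1]
 [ -1  -5  -9  -5  -4  -4  -3  -3  -4  -6  -5  -5  -6  -5  -5  -6  -5  -3
   -3  -4  -6 -10 -11  -6  -1]
 [ -1  -4 -11  -7  -2  -2  -2  -2  -4  -5  -6  -7  -5  -5  -4  -6  -4  -1
    0   0  -3 -10  -9  -6  -1]
 [ -1  -6  -9  -4  -2   0  -1  -2  -4  -5  -5  -5  -5  -5  -6  -6  -5  -2
   -1  -1  -4 -11 -11  -6  -1]]
```

Run:
```python
from h import *
l,r=onz("side",(273.3,213.4),.138)*1000,onz("side",(307,212.2),.138)*1000
print(l,r,(l+r)/2)
# side-view bay: yellow/case foam x-extent at the middle bay: dark/foam edges
s=cv2.imread("pics/side0.png")[:,:,::-1].copy()
m=mask(s,(22,150,100),(35,255,255),(260,200,320,260))
for v in range(218,240,2):
    c=np.nonzero(m[v])[0]
    if len(c): print(v,c.min(),c.max(),(onz("side",(c.min()-.5,v),.038)*1000)[:2].round(1),(onz("side",(c.max()+.5,v),.038)*1000)[:2].round(1))
```

```text
[590.75660301 106.90311697 138.        ] [480.52694144  95.19645534 138.        ] [535.64177223 101.04978615 138.        ]
222 289 295 [546.1  47.8] [521.2  46.4]
224 274 306 [598.4  60.5] [482.   53.9]
226 274 306 [597.5  70.1] [481.6  63.6]
228 274 305 [596.6  79.7] [484.7  73.3]
230 282 299 [567.8  87.6] [505.2  84. ]
232 282 299 [567.  97.] [504.7  93.4]
234 282 299 [566.3 106.2] [504.3 102.7]
236 282 298 [565.5 115.4] [507.3 112.1]
238 283 298 [561.4 124.4] [506.8 121.2]
```

Held blue pedal: level, centre x ≈ 537.8, against a bay centre of about 537.8. Lowering it in small steps.

```bash
python3 -m handwheel '[{"hand":-1,"x":0,"y":0.5,"z":-20,"wx":0,"wy":0,"wz":0},{"hand":-1,"x":0,"y":0.5,"z":-40,"wx":0,"wy":0,"wz":0},{"hand":-1,"x":0,"y":0.5,"z":-55,"wx":0,"wy":0,"wz":0},{"hand":-1,"x":0,"y":0.5,"z":-62,"wx":0,"wy":0,"wz":0},{"hand":-1,"x":0,"y":0.5,"z":-62,"wx":0,"wy":0,"wz":0}]'
python3 -m handwheel '[{"hand":-1,"x":0,"y":0,"z":-4,"wx":0,"wy":0,"wz":0},{"hand":-1,"x":0,"y":0,"z":-8,"wx":0,"wy":0,"wz":0},{"hand":-1,"x":0,"y":0,"z":-11,"wx":0,"wy":0,"wz":0},{"hand":-1,"x":0,"y":0,"z":-11,"wx":0,"wy":0,"wz":0}]'
```

```text
t: 18.8
position: [0.5353, 0.0785, 0.0855]
tool_rot: [-3.138, -0.135, 0.004]
contact_force: [0.6, -0.2, -2.0]
opening: 0.532
gripper_force: 45.0
t: 19.13
position: [0.5362, 0.0789, 0.0756]
tool_rot: [3.139, 0.136, 0.0]
contact_force: [-1.0, 0.2, -2.0]
opening: 0.534
gripper_force: 45.0
```

```bash
python3 -m handwheel '[{"hand":-1,"x":0,"y":0,"z":-5,"wx":0,"wy":0,"wz":0},{"hand":-1,"x":0,"y":0,"z":-10,"wx":0,"wy":0,"wz":0},{"hand":-1,"x":0,"y":0,"z":-15,"wx":0,"wy":0,"wz":0},{"hand":-1,"x":0,"y":0,"z":-15,"wx":0,"wy":0,"wz":0}]'
```

```text
t: 19.47
position: [0.5353, 0.079, 0.0594]
tool_rot: [-3.138, -0.136, 0.003]
contact_force: [0.7, -0.8, -2.6]
opening: 0.533
gripper_force: 45.0
```

```bash
python3 -m handwheel '[{"hand":-1,"x":0,"y":0,"z":-4,"wx":0,"wy":0,"wz":0},{"hand":-1,"x":0,"y":0,"z":-8,"wx":0,"wy":0,"wz":0},{"hand":-1,"x":0,"y":0,"z":-12,"wx":0,"wy":0,"wz":0},{"hand":-1,"x":0,"y":0,"z":-12,"wx":0,"wy":0,"wz":0}]'
```

```text
t: 19.8
position: [0.5355, 0.0789, 0.0477]
tool_rot: [-3.138, -0.136, 0.002]
contact_force: [-0.7, -0.0, -2.4]
opening: 0.535
gripper_force: 45.0
```

```bash
python3 -m handwheel '[{"hand":-1,"x":0,"y":0,"z":-1,"wx":0,"wy":0,"wz":0},{"hand":0.4,"x":0,"y":0,"z":-1,"wx":0,"wy":0,"wz":0},{"hand":0.4,"x":0,"y":0,"z":-1,"wx":0,"wy":0,"wz":0},{"hand":0.4,"x":0,"y":0,"z":-1,"wx":0,"wy":0,"wz":0},{"hand":0.4,"x":0,"y":0,"z":-1,"wx":0,"wy":0,"wz":0}]'
python3 -m handwheel '[{"hand":0.4,"x":0,"y":0,"z":20,"wx":0,"wy":0,"wz":0},{"hand":0.4,"x":0,"y":0,"z":50,"wx":0,"wy":0,"wz":0},{"hand":0.4,"x":0,"y":0,"z":90,"wx":0,"wy":0,"wz":0},{"hand":0.4,"x":0,"y":0,"z":120,"wx":0,"wy":0,"wz":0},{"hand":0.4,"x":0,"y":0,"z":120,"wx":0,"wy":0,"wz":0}]'
python3 - <<'E'
from h import *
a,b=camera("top"),camera("side");cv2.imwrite("pics/top9.png",a[:,:,::-1]);cv2.imwrite("pics/side9.png",b[:,:,::-1])
s=state();print(s["position"])
def cl(m): return cv2.morphologyEx(m,cv2.MORPH_CLOSE,np.ones((5,5)))
v=a.astype(int); q=(((v[:,:,0]-v[:,:,2])>145)*255).astype(np.uint8); z=np.zeros_like(q); z[215:270,300:350]=q[215:270,300:350]
if z.any(): print("orange",cv2.countNonZero(z),blob(cl(z)).min(0),blob(cl(z)).max(0),rect("top",cl(z),.044))
z=mask(b,(4,190,100),(17,255,255),(285,160,330,200)); print("side",cv2.countNonZero(z))
d=b[:,:,0].astype(int)-b[:,:,2]; print(d[165:198,286:330:2])
m=mask(b,(105,80,40),(130,255,255),(262,200,320,250)); c=np.nonzero(m); print("blue in bay px",len(c[0]),c[1].min(),c[1].max(),c[0].min(),c[0].max())
E
```

```text
t: 20.22
position: [0.5366, 0.0789, 0.0481]
tool_rot: [3.139, 0.136, 0.002]
contact_force: [0.0, 1.0, 0.2]
opening: 0.696
gripper_force: 0.0
t: 20.63
position: [0.5403, 0.0788, 0.1748]
tool_rot: [3.137, 0.136, 0.02]
contact_force: [0.7, -0.6, 0.7]
opening: 0.698
gripper_force: 0.0
[0.53714711 0.07886507 0.16936103]
orange 191 [319. 222.] [332. 250.] (array([ 475.8, -173.4], dtype=float32), array([ 48.3, 108.4], dtype=float32), np.float32(3.6))
side 834
[[ 12   6   7   9  17  38  43  14  81 180 182 181 183 185 183 179 177 175
  179 182 182 184]
 [ 28  22  21  23  34  48  25  20  92 180 182 180 183 186 182 179 176 177
  178 183 184 185]
 [ 33  31  29  29  35  44  48  48 115 180 181 179 183 186 182 179 176 177
  179 180 183 183]
 [ 27  27  27  25  28  31  30  31 128 179 182 178 184 185 183 178 176 176
  178 180 183 184]
 [ 24  24  25  26  25  25  28  40 147 180 182 179 184 185 184 178 177 176
  178 181 182 182]
 [ 25  25  25  25  25  24  35  78 175 179 181 179 184 187 184 178 176 176
  178 179 182 183]
 [ 25  25  25  24  26  21  13  75 183 179 180 180 183 188 185 178 176 177
  177 178 1
[... 1761 characters left out ...]
 164 181 181]
 [ -1  -4  -2  -2  -1  -2  -3  -5  46 119 121 120 121 121 117  98 121 124
  124 167 181 180]
 [ -2  -3  -2  -2  -3  -3  -4  -4  46  87  65  67  72  70  68  56  93 122
  124 168 182 180]
 [  1   4   6   4   5   5   4   5  42  46  18  18  24  23  21  15  68 118
  121 171 181 179]
 [ 14  17  16  18  18  17  17  18  27   5   4   3   4   3   3   6  57  95
  113 181 180 179]
 [ 24  24  24  23  23  24  23  22  21   1   2   3   3   2   3   5  70 115
  149 183 183 180]
 [ 25  25  25  25  25  24  21  15  18   0   1   1   2   1   1   6 105 170
  176 182 180 178]
 [ 25  25  26  25  24  24  19  13  17   7   7   7  10   7   6  16 142 181
  180 182 181 178]]
blue in bay px 275 275 306 218 233
```

Run:
```python
from h import *
print(onz("side",(324.3,196.5),0)*1000, onz("side",(324.5,186.3),.046)*1000)
a=cv2.imread("pics/top9.png")[:,:,::-1].astype(int); print((a[:,:,0]-a[:,:,2])[216:256,314:338:2])
```

```text
[ 418.56454256 -133.98231781    0.        ] [ 420.01516741 -141.97280484   46.        ]
[[113 115 111 114 116 120 119 121 122 125 121 120]
 [114 114 111 112 112 114 119 122 125 123 125 122]
 [116 114 114 112 115 115 115 117 121 124 127 125]
 [116 114 117 115 118 114 114 117 116 120 122 123]
 [122 120 121 119 119 119 116 119 117 116 117 118]
 [123 117 118 118 122 123 127 131 127 119 120 120]
 [120  81  92 102 120 146 154 182 155 126 125 125]
 [109  74 141 172 175 181 172 178 156 127 129 127]
 [100  75 142 161 152 179 133 122 150 126 130 129]
 [ 97  66 128  82  84 178  88  58 106 124 125 128]
 [ 99  62  88  47  54 175  73  44  89 119 122 120]
 [104  64  83  48  57 174  85  50 121 123 122 120]
 [103  70 116  80  83 177 145  96 167 126 124 123]
 [ 98  68 124 161 153 182 180 176 180 126 122 123]
 [ 92  66 125 177 167 169 166 159 175 121 118 119]
 [ 90  65 123 152 105 108  99  77 156 117 112 113]
 [ 93  68 126 101  51  53  55  57 147 122 115 117]
 [ 95  69 127 102  47  47  48  53 147 121 115 118]
 [110  70 121 102  49  48  46  48 129 120 116 116]
 [113  72 105 103  49  49  47  50 125 113 1
[... 328 characters left out ...]
179 186 143 102 167 186 155 120 120]
 [114  71  79 182 181  64  38 101 189 163 124 127]
 [115  74  76 192 182  49  31  72 181 163 123 124]
 [118  74  76 186 182  48  29  73 184 162 125 121]
 [122  78  79 185 186  64  37 122 188 162 118 118]
 [118  98  76 184 191 157 105 174 192 156 115 118]
 [114  96  72 164 188 191 181 188 191 161 116 117]
 [117 100  70 160 192 196 187 188 188 167 121 119]
 [118 116  78 154 194 198 173 155 131 131 126 125]
 [117 119 105  96 119 116 114 113 116 122 124 122]
 [121 121 123 121 121 122 120 123 123 125 122 121]
 [131 128 128 130 127 129 129 128 128 130 128 120]
 [121 120 121 123 119 119 121 124 124 121 123 125]
 [116 118 117 119 119 119 121 119 121 122 122 124]]
```

```bash
python3 -m handwheel '[{"hand":0.6,"x":-9,"y":-36,"z":0,"wx":0,"wy":0,"wz":0},{"hand":0.6,"x":-18,"y":-72,"z":0,"wx":0,"wy":0,"wz":0},{"hand":0.6,"x":-27,"y":-108,"z":0,"wx":0,"wy":0,"wz":0},{"hand":1,"x":-36,"y":-144,"z":0,"wx":0,"wy":0,"wz":0},{"hand":1,"x":-45,"y":-180,"z":0,"wx":0,"wy":0,"wz":0}]'
python3 -m handwheel '[{"hand":1,"x":-8,"y":-36,"z":0,"wx":0,"wy":0,"wz":0},{"hand":1,"x":-16,"y":-71,"z":0,"wx":0,"wy":0,"wz":0},{"hand":1,"x":-16,"y":-71,"z":-25,"wx":0,"wy":0,"wz":0},{"hand":1,"x":-16,"y":-71,"z":-50,"wx":0,"wy":0,"wz":0},{"hand":1,"x":-16,"y":-71,"z":-75,"wx":0,"wy":0,"wz":0}]'
python3 -m handwheel '[{"hand":1,"x":0,"y":0,"z":-25,"wx":0,"wy":0,"wz":0},{"hand":1,"x":0,"y":0,"z":-50,"wx":0,"wy":0,"wz":0},{"hand":1,"x":0,"y":0,"z":-68,"wx":0,"wy":0,"wz":0},{"hand":1,"x":0,"y":0,"z":-74,"wx":0,"wy":0,"wz":0},{"hand":1,"x":0,"y":0,"z":-74,"wx":0,"wy":0,"wz":0}]'
```

```text
t: 21.15
position: [0.4894, -0.102, 0.1659]
tool_rot: [-3.137, -0.137, 0.004]
contact_force: [1.2, -0.5, -0.0]
opening: 0.897
gripper_force: 0.0
t: 21.57
position: [0.4739, -0.1726, 0.0905]
tool_rot: [-3.138, -0.132, 0.002]
contact_force: [0.2, -0.8, -0.6]
opening: 0.999
gripper_force: 0.0
t: 21.98
position: [0.4729, -0.1708, 0.0161]
tool_rot: [-3.135, -0.136, 0.008]
contact_force: [-0.3, 0.3, 0.3]
opening: 1.0
gripper_force: 0.0
```

```bash
python3 -m handwheel '[{"hand":-1,"x":0,"y":0,"z":0,"wx":0,"wy":0,"wz":0},{"hand":-1,"x":0,"y":0,"z":0,"wx":0,"wy":0,"wz":0},{"hand":-1,"x":0,"y":0,"z":0,"wx":0,"wy":0,"wz":0},{"hand":-1,"x":0,"y":0,"z":0,"wx":0,"wy":0,"wz":0},{"hand":-1,"x":0,"y":0,"z":0,"wx":0,"wy":0,"wz":0}]' 45
python3 -m handwheel '[{"hand":-1,"x":0,"y":0,"z":0,"wx":0,"wy":0,"wz":0},{"hand":-1,"x":0,"y":0,"z":0,"wx":0,"wy":0,"wz":0},{"hand":-1,"x":0,"y":0,"z":0,"wx":0,"wy":0,"wz":0},{"hand":-1,"x":0,"y":0,"z":0,"wx":0,"wy":0,"wz":0},{"hand":-1,"x":0,"y":0,"z":0,"wx":0,"wy":0,"wz":0}]'
python3 -m handwheel '[{"hand":-1,"x":0,"y":0,"z":20,"wx":0,"wy":0,"wz":0},{"hand":-1,"x":0,"y":0,"z":60,"wx":0,"wy":0,"wz":0},{"hand":-1,"x":0,"y":0,"z":100,"wx":0,"wy":0,"wz":0},{"hand":-1,"x":0,"y":0,"z":140,"wx":0,"wy":0,"wz":0},{"hand":-1,"x":0,"y":0,"z":170,"wx":0,"wy":0,"wz":0}]'
python3 -m handwheel '[{"hand":-1,"x":6,"y":36,"z":0,"wx":0,"wy":0,"wz":0},{"hand":-1,"x":12,"y":72,"z":0,"wx":0,"wy":0,"wz":0},{"hand":-1,"x":18,"y":108,"z":0,"wx":0,"wy":0,"wz":0},{"hand":-1,"x":24,"y":144,"z":0,"wx":0,"wy":0,"wz":0},{"hand":-1,"x":30,"y":180,"z":0,"wx":0,"wy":0,"wz":0}]'
python3 -m handwheel '[{"hand":-1,"x":6,"y":36,"z":0,"wx":0,"wy":0,"wz":0},{"hand":-1,"x":12,"y":72,"z":0,"wx":0,"wy":0,"wz":0},{"hand":-1,"x":18,"y":108,"z":0,"wx":0,"wy":0,"wz":0},{"hand":-1,"x":24,"y":137,"z":0,"wx":0,"wy":0,"wz":0},{"hand":-1,"x":24,"y":157,"z":0,"wx":0,"wy":0,"wz":0}]'
python3 -m handwheel '[{"hand":-1,"x":0,"y":0,"z":-20,"wx":0,"wy":0,"wz":0},{"hand":-1,"x":0,"y":0,"z":-40,"wx":0,"wy":0,"wz":0},{"hand":-1,"x":0,"y":0,"z":-60,"wx":0,"wy":0,"wz":0},{"hand":-1,"x":0,"y":0,"z":-60,"wx":0,"wy":0,"wz":0},{"hand":-1,"x":0,"y":0,"z":-60,"wx":0,"wy":0,"wz":0}]'
python3 - <<'E'
from h import *
s=state();R=cv2.Rodrigues(s["tool_rot"])[0]; print(s["position"],np.degrees(np.arctan2(R[1,1],R[0,1])))
b=camera("side");cv2.imwrite("pics/side10.png",b[:,:,::-1])
v=b.astype(int); print((v[:,:,0]-v[:,:,2])[200:250:2,262:320:2])
E
```

```text
t: 22.4
position: [0.4757, -0.1724, 0.0195]
tool_rot: [3.138, 0.136, 0.002]
contact_force: [-0.7, -1.1, 0.3]
opening: 0.688
gripper_force: 0.0
t: 22.82
position: [0.475, -0.1712, 0.019]
tool_rot: [-3.137, -0.135, 0.0]
contact_force: [0.6, 4.3, 5.3]
opening: 0.537
gripper_force: 45.0
t: 23.23
position: [0.4752, -0.1723, 0.1913]
tool_rot: [3.137, 0.136, 0.002]
contact_force: [0.8, 0.2, -3.6]
opening: 0.529
gripper_force: 45.0
t: 23.65
position: [0.5044, 0.0094, 0.1879]
tool_rot: [-3.139, -0.135, 0.002]
contact_force: [0.0, 0.6, -4.4]
opening: 0.532
gripper_force: 45.0
t: 24.07
position: [0.529, 0.1677, 0.1876]
tool_rot: [-3.138, -0.139, 0.002]
contact_force: [0.8, -0.2, -4.4]
opening: 0.536
gripper_force: 45.0
t: 24.48
position: [0.5276, 0.1647, 0.1271]
tool_rot: [3.138, 0.136, -0.007]
contact_force: [0.2, 1.2, -4.0]
opening: 0.535
gripper_force: 45.0
[0.52761138 0.16467324 0.12712171] -85.033857544887
[[ 54  12  11  10   6   7   8   7   8  24  25  25  25  26  25  24  24  23
   24  22  24   8   5   5  10  17  25  25 153]
 [ 70  29  11  14   7   5   5   3   4  22  12  19  24  25  25  26
[... 2139 characters left out ...]
 77 124 123 123 120 121 120 121 115 111 117 119
  120 114 104 106 103  38  11  12   8   3  15]
 [ 72   8   4  13  10   4  18  26  26  26  67 111 109 108 109 108 107 107
  102  19   4   3   5   5  10  11   8   3  15]
 [ 66   5   4  16   6   4   1   2   2   2   3  13  10   3   3   2   3   1
   -1   1   2   2   2   5  10  10   7   3  11]
 [ 57  10  16  13   6   4   3   2   2   2   1  -2  -2  -2  -1   0   0  -1
   -2   2   1   1   1   4  10  12  10   2  11]
 [ 70  17  12   8   4   4   4   6   5   8   9   9   8  15  27  27  26  21
   14  14  16  15  15  10  10  10  12  15  21]
 [ 82  15  13   6   3   5  21  28  28  28  29  31  30  29   6   7   7  16
   34  30  27  24  23  16   5   6   9  13  28]]
```

Run:
```python
from h import *
l,r=onz("side",(273.7,239.6),.108)*1000,onz("side",(307.9,239.6),.108)*1000
print(l,r,(l+r)/2)
b=cv2.imread("pics/side0.png")[:,:,::-1].astype(int).sum(2)//3
print(b[228:256,262:322:2])
```

```text
[582.30514847 194.34107496 108.        ] [473.8083744  188.04003033 108.        ] [528.05676144 191.19055265 108.        ]
[[ 87 202 250 226 180 172 162 165 164 164 164 165 165 165 165 165 165 165
  165 165 173 179 146 162 180 177 250 251 166 128]
 [ 86 201 249 225 178 177 179 187 186 184 161 165 165 165 165 165 165 165
  165 195 195 190 177 176 176 167 250 250 168 126]
 [ 90 223 250 224 175 177 183 186 185 187 173 165 165 165 165 165 165 165
  165 177 178 178 177 173 168 159 249 250 177 126]
 [ 98 219 249 221 167 170 176 176 176 178 176 165 165 165 165 165 165 165
  165 171 175 176 176 171 166 164 249 250 183 125]
 [101 223 249 216 166 169 175 175 175 177 176 165 165 165 165 165 165 165
  165 170 174 173 174 173 172 181 248 250 193 124]
 [101 236 249 208 172 173 173 173 174 175 175 166 166 166 166 166 166 166
  166 166 170 171 171 173 175 182 245 250 196 123]
 [101 229 249 209 175 175 172 172 172 175 176 166 165 165 165 165 165 165
  164 154 166 167 168 172 177 182 241 250 200 119]
 [101 224 248 206 177 175 164 164 161 163 165 154 142 140 140 140 140 133
  120 107 119 119 119 146 17
[... 1823 characters left out ...]
248 248 248 248 248 248
  249 235 182 178 179 178 177 176 181 249 250 175]
 [123 246 249 206 177 178 178 177 176 177 234 248 248 248 248 248 248 248
  249 240 176 175 176 175 175 174 174 249 249 178]
 [124 249 249 205 174 173 175 176 174 176 235 248 248 248 248 248 248 248
  248 234 170 172 173 173 176 178 175 249 249 182]
 [118 248 249 208 179 171 171 173 172 174 234 248 248 248 248 248 248 248
  249 231 176 186 186 185 192 196 208 249 250 193]
 [104 239 249 218 195 198 194 193 193 196 239 249 249 249 249 249 249 249
  249 240 225 233 233 233 234 236 242 250 250 191]
 [117 249 250 239 234 241 241 242 241 242 250 251 251 251 252 252 252 252
  252 252 252 252 252 252 252 250 250 245 244 166]]
```

Run:
```python
from h import *
for v,ul,ur in((238,273.4,308.05),(244,273.35,308.3)):
    l,r=onz("side",(ul,v),.070)*1000,onz("side",(ur,v),.070)*1000; print(l.round(1),r.round(1),((l+r)/2).round(1),np.linalg.norm(l-r).round(1))
```

```text
[588.6 154.3  70. ] [473.9 147.6  70. ] [531.3 150.9  70. ] 114.8
[586.2 180.3  70. ] [472.2 173.6  70. ] [529.2 177.   70. ] 114.2
```

Side view agrees: pedal centre x ≈ 530.2, bay centre x ≈ 530.1. Lowering.

```bash
python3 -m handwheel '[{"hand":-1,"x":0,"y":0.5,"z":-15,"wx":0,"wy":0,"wz":0},{"hand":-1,"x":0,"y":0.5,"z":-28,"wx":0,"wy":0,"wz":0},{"hand":-1,"x":0,"y":0.5,"z":-36,"wx":0,"wy":0,"wz":0},{"hand":-1,"x":0,"y":0.5,"z":-42,"wx":0,"wy":0,"wz":0},{"hand":-1,"x":0,"y":0.5,"z":-42,"wx":0,"wy":0,"wz":0}]'
```

```text
t: 24.95
position: [0.5289, 0.1652, 0.0863]
tool_rot: [3.139, 0.135, -0.001]
contact_force: [-0.5, 0.4, -4.0]
opening: 0.536
gripper_force: 45.0
```

```bash
python3 -m handwheel '[{"hand":-1,"x":0,"y":0,"z":-5,"wx":0,"wy":0,"wz":0},{"hand":-1,"x":0,"y":0,"z":-10,"wx":0,"wy":0,"wz":0},{"hand":-1,"x":0,"y":0,"z":-15,"wx":0,"wy":0,"wz":0},{"hand":-1,"x":0,"y":0,"z":-15,"wx":0,"wy":0,"wz":0}]'
```

```text
t: 25.28
position: [0.5285, 0.1653, 0.0708]
tool_rot: [3.139, 0.136, -0.002]
contact_force: [0.0, -0.3, -4.4]
opening: 0.534
gripper_force: 45.0
```

No contact this time, so I'll continue to the floor.

```bash
python3 -m handwheel '[{"hand":-1,"x":0,"y":0,"z":-7,"wx":0,"wy":0,"wz":0},{"hand":-1,"x":0,"y":0,"z":-14,"wx":0,"wy":0,"wz":0},{"hand":-1,"x":0,"y":0,"z":-21,"wx":0,"wy":0,"wz":0},{"hand":-1,"x":0,"y":0,"z":-28,"wx":0,"wy":0,"wz":0},{"hand":-1,"x":0,"y":0,"z":-28,"wx":0,"wy":0,"wz":0}]'
```

```text
t: 25.7
position: [0.5278, 0.1652, 0.0417]
tool_rot: [3.138, 0.136, -0.005]
contact_force: [-0.0, -0.5, -4.4]
opening: 0.53
gripper_force: 45.0
```

```bash
python3 -m handwheel '[{"hand":-1,"x":0,"y":0,"z":-4,"wx":0,"wy":0,"wz":0},{"hand":-1,"x":0,"y":0,"z":-8,"wx":0,"wy":0,"wz":0},{"hand":-1,"x":0,"y":0,"z":-11,"wx":0,"wy":0,"wz":0},{"hand":-1,"x":0,"y":0,"z":-11,"wx":0,"wy":0,"wz":0}]'
```

```text
t: 26.03
position: [0.5287, 0.1654, 0.032]
tool_rot: [3.139, 0.136, -0.002]
contact_force: [0.1, -0.6, -5.0]
opening: 0.535
gripper_force: 45.0
```

```bash
python3 -m handwheel '[{"hand":-1,"x":0,"y":0,"z":-1,"wx":0,"wy":0,"wz":0},{"hand":0.33,"x":0,"y":0,"z":-1,"wx":0,"wy":0,"wz":0},{"hand":0.33,"x":0,"y":0,"z":-1,"wx":0,"wy":0,"wz":0},{"hand":0.33,"x":0,"y":0,"z":-1,"wx":0,"wy":0,"wz":0},{"hand":0.33,"x":0,"y":0,"z":-1,"wx":0,"wy":0,"wz":0}]'
python3 -m handwheel '[{"hand":0.33,"x":0,"y":0,"z":25,"wx":0,"wy":0,"wz":0},{"hand":0.33,"x":0,"y":0,"z":60,"wx":0,"wy":0,"wz":0},{"hand":0.33,"x":0,"y":0,"z":100,"wx":0,"wy":0,"wz":0},{"hand":0.33,"x":0,"y":0,"z":140,"wx":0,"wy":0,"wz":0},{"hand":0.33,"x":0,"y":0,"z":145,"wx":0,"wy":0,"wz":0}]'
python3 -m handwheel '[{"hand":0.33,"x":4,"y":-40,"z":0,"wx":0,"wy":0,"wz":0},{"hand":0.33,"x":8,"y":-80,"z":0,"wx":0,"wy":0,"wz":0},{"hand":0.33,"x":12,"y":-120,"z":0,"wx":0,"wy":0,"wz":0},{"hand":0.33,"x":16,"y":-160,"z":0,"wx":0,"wy":0,"wz":0},{"hand":0.33,"x":18,"y":-200,"z":0,"wx":0,"wy":0,"wz":0}]'
python3 - <<'E'
from h import *
s=state();print(s["position"])
a,b=camera("top"),camera("side");cv2.imwrite("pics/top11.png",a[:,:,::-1]);cv2.imwrite("pics/side11.png",b[:,:,::-1])
v=b.astype(int); d=v[:,:,0]-v[:,:,2]; m=((d>70)*255).astype(np.uint8)[232:256,266:316]; print("orange side"); 
for r in range(0,24,2): c=np.nonzero(m[r])[0]; print(232+r,(c.min()+266,c.max()+266,len(c)) if len(c) else None)
d=v[:,:,2]-v[:,:,0]; m=((d>30)*255).astype(np.uint8)[205:245,266:316]; print("blue side")
for r in range(0,40,2): c=np.nonzero(m[r])[0]; print(205+r,(c.min()+266,c.max()+266,len(c)) if len(c) else None)
t=a.astype(int)
m=np.zeros(a.shape[:2],np.uint8); q=(t[:,:,0]-t[:,:,2]>110); m[195:245,225:250]=q[195:245,225:250]*255
print("orange top",cv2.countNonZero(m)); 
if m.any(): print(rect("top",cv2.morphologyEx(m,cv2.MORPH_CLOSE,np.ones((7,7))),.058))
m=np.zeros(a.shape[:2],np.uint8); q=(t[:,:,2]-t[:,:,0]>15); m[195:245,248:275]=q[195:245,248:275]*255
print("blue top",cv2.countNonZero(m)); 
if m.any(): print(rect("top",cv2.morphologyEx(m,cv2.MORPH_CLOSE,np.ones((7,7))),.064))
E
```

```text
t: 26.45
position: [0.5298, 0.1655, 0.0324]
tool_rot: [-3.139, -0.136, -0.003]
contact_force: [0.1, 0.1, 0.5]
opening: 0.663
gripper_force: 0.0
t: 26.87
position: [0.5333, 0.166, 0.1848]
tool_rot: [-3.138, -0.136, -0.021]
contact_force: [1.2, 0.7, 0.2]
opening: 0.667
gripper_force: 0.0
t: 27.28
position: [0.5473, -0.0363, 0.1769]
tool_rot: [3.138, 0.137, 0.002]
contact_force: [0.8, 0.4, 0.5]
opening: 0.666
gripper_force: 0.0
[ 0.54728319 -0.03630804  0.17688102]
orange side
232 None
234 (np.int64(284), np.int64(299), 16)
236 (np.int64(282), np.int64(298), 17)
238 (np.int64(282), np.int64(299), 18)
240 (np.int64(274), np.int64(307), 27)
242 (np.int64(274), np.int64(307), 19)
244 (np.int64(274), np.int64(307), 20)
246 (np.int64(274), np.int64(307), 23)
248 (np.int64(274), np.int64(306), 28)
250 (np.int64(282), np.int64(300), 19)
252 (np.int64(283), np.int64(299), 17)
254 None
blue side
205 None
207 None
209 None
211 None
213 None
215 None
217 None
219 (np.int64(275), np.int64(305), 19)
221 (np.int64(274), np.int64(306), 16)
223 (np.int64(276), np.int64(305), 15)
225 (np.int64(276), np.int64(305), 17)
227 (np.int64(276), np.int64(305), 18)
229 (np.int64(275), np.int64(300), 26)
231 (np.int64(283), np.int64(298), 16)
233 None
235 None
237 None
239 None
241 None
243 None
orange top 181
(array([530.5, 163.8], dtype=float32), array([ 46.5, 106.9], dtype=float32), np.float32(8.2))
blue top 141
(array([513. ,  79.5], dtype=float32), array([ 39.7, 150.1], dtype=float32), np.float32(3.1))
```

Both pedals sit in place: the top view has orange at (530.5,163.8), and the blue spans the bay evenly in the side view. Gripping the bar's post.

```bash
python3 -m handwheel '[{"hand":0,"x":0,"y":0,"z":-25,"wx":0,"wy":0,"wz":0},{"hand":0,"x":0,"y":0,"z":-50,"wx":0,"wy":0,"wz":0},{"hand":0,"x":0,"y":0,"z":-68,"wx":0,"wy":0,"wz":0},{"hand":0,"x":0,"y":0,"z":-72,"wx":0,"wy":0,"wz":0},{"hand":0,"x":0,"y":0,"z":-72,"wx":0,"wy":0,"wz":0}]' 20
python3 -m handwheel '[{"hand":-1,"x":0,"y":0,"z":0,"wx":0,"wy":0,"wz":0},{"hand":-1,"x":0,"y":0,"z":0,"wx":0,"wy":0,"wz":0},{"hand":-1,"x":0,"y":0,"z":0,"wx":0,"wy":0,"wz":0},{"hand":-1,"x":0,"y":0,"z":0,"wx":0,"wy":0,"wz":0},{"hand":-1,"x":0,"y":0,"z":0,"wx":0,"wy":0,"wz":0}]'
python3 -m handwheel '[{"hand":-1,"x":-1.2,"y":14,"z":0,"wx":0,"wy":0,"wz":0},{"hand":-1,"x":-3.3,"y":38,"z":0,"wx":0,"wy":0,"wz":0},{"hand":-1,"x":-5.4,"y":62,"z":0,"wx":0,"wy":0,"wz":0},{"hand":-1,"x":-7.5,"y":86,"z":0,"wx":0,"wy":0,"wz":0},{"hand":-1,"x":-9.6,"y":110,"z":0,"wx":0,"wy":0,"wz":0}]'
```

```text
t: 27.8
position: [0.546, -0.0337, 0.1034]
tool_rot: [-3.137, -0.136, 0.005]
contact_force: [-0.0, 0.2, 0.5]
opening: 0.499
gripper_force: 0.0
t: 28.22
position: [0.5478, -0.0347, 0.1057]
tool_rot: [3.138, 0.136, 0.003]
contact_force: [0.2, -1.2, 3.2]
opening: 0.237
gripper_force: 20.0
t: 28.63
position: [0.5379, 0.0755, 0.1057]
tool_rot: [3.137, 0.135, 0.003]
contact_force: [-0.1, -3.8, 2.6]
opening: 0.238
gripper_force: 20.0
```

```bash
python3 -m handwheel '[{"hand":-1,"x":-2.1,"y":24,"z":0,"wx":0,"wy":0,"wz":0},{"hand":-1,"x":-4.2,"y":48,"z":0,"wx":0,"wy":0,"wz":0},{"hand":-1,"x":-6.3,"y":72,"z":0,"wx":0,"wy":0,"wz":0},{"hand":-1,"x":-8.4,"y":96,"z":0,"wx":0,"wy":0,"wz":0},{"hand":-1,"x":-9.9,"y":114,"z":0,"wx":0,"wy":0,"wz":0}]'
python3 -m handwheel '[{"hand":-1,"x":-0.6,"y":7,"z":0,"wx":0,"wy":0,"wz":0},{"hand":-1,"x":-1.2,"y":13,"z":0,"wx":0,"wy":0,"wz":0},{"hand":-1,"x":-1.5,"y":17,"z":0,"wx":0,"wy":0,"wz":0},{"hand":-1,"x":-1.5,"y":17,"z":0,"wx":0,"wy":0,"wz":0},{"hand":-1,"x":-1.5,"y":17,"z":0,"wx":0,"wy":0,"wz":0}]'
```

```text
t: 29.05
position: [0.5276, 0.1907, 0.1057]
tool_rot: [3.138, 0.137, 0.002]
contact_force: [-1.7, -3.4, 5.6]
opening: 0.235
gripper_force: 20.0
t: 29.47
position: [0.5261, 0.2071, 0.1057]
tool_rot: [-3.138, -0.137, -0.001]
contact_force: [-2.6, 1.8, 6.5]
opening: 0.232
gripper_force: 20.0
```

```bash
python3 -m handwheel '[{"hand":-1,"x":0,"y":2,"z":0,"wx":0,"wy":0,"wz":0},{"hand":-1,"x":0,"y":4,"z":0,"wx":0,"wy":0,"wz":0},{"hand":-1,"x":0,"y":4,"z":0,"wx":0,"wy":0,"wz":0}]'
```

```text
t: 29.72
position: [0.5259, 0.2086, 0.1057]
tool_rot: [3.135, 0.136, -0.0]
contact_force: [-3.8, -7.6, 7.9]
opening: 0.234
gripper_force: 20.0
```

The bar is at its stop (-7.6 N at the end). Releasing it, then going above the wheel: centre about (518,297), pointer about 46°, so closing line 136°.

```bash
python3 -m handwheel '[{"hand":-1,"x":0,"y":-2.5,"z":0,"wx":0,"wy":0,"wz":0},{"hand":-0.1,"x":0,"y":-2.5,"z":0,"wx":0,"wy":0,"wz":0},{"hand":-0.1,"x":0,"y":-2.5,"z":0,"wx":0,"wy":0,"wz":0},{"hand":-0.1,"x":0,"y":-2.5,"z":0,"wx":0,"wy":0,"wz":0},{"hand":-0.1,"x":0,"y":-2.5,"z":0,"wx":0,"wy":0,"wz":0}]'
python3 -m handwheel '[{"hand":-0.1,"x":0,"y":0,"z":30,"wx":0,"wy":0,"wz":0},{"hand":-0.1,"x":0,"y":0,"z":60,"wx":0,"wy":0,"wz":0},{"hand":-0.1,"x":0,"y":0,"z":80,"wx":0,"wy":0,"wz":0},{"hand":0.1,"x":-2,"y":30,"z":80,"wx":0,"wy":0,"wz":7},{"hand":0.1,"x":-4,"y":60,"z":80,"wx":0,"wy":0,"wz":14}]'
python3 -m handwheel '[{"hand":0.1,"x":-1,"y":10,"z":0,"wx":0,"wy":0,"wz":7},{"hand":0.1,"x":-4,"y":28,"z":0,"wx":0,"wy":0,"wz":14},{"hand":0.1,"x":-4,"y":28,"z":0,"wx":0,"wy":0,"wz":21},{"hand":0.1,"x":-4,"y":28,"z":0,"wx":0,"wy":0,"wz":27},{"hand":0.1,"x":-4,"y":28,"z":0,"wx":0,"wy":0,"wz":27}]'
python3 - <<'E'
from h import *
s=state();R=cv2.Rodrigues(s["tool_rot"])[0]; print(s["position"],np.degrees(np.arctan2(R[1,1],R[0,1])))
a,b=camera("top"),camera("side");cv2.imwrite("pics/top12.png",a[:,:,::-1]);cv2.imwrite("pics/side12.png",b[:,:,::-1])
m=mask(b,(5,170,90),(18,255,255),(262,255,312,295)); c=np.nonzero(m); print("pointer px",len(c[0]))
if len(c[0]): u,v=c[1].mean(),c[0].mean(); print(u,v,onz("side",(u,v),.078)*1000)
m=mask(b,(0,170,60),(6,255,255),(275,215,305,262))|mask(b,(172,170,60),(180,255,255),(275,215,305,262)); c=np.nonzero(m); print("post",len(c[0]))
if len(c[0]): print(c[1].mean(),c[0].min(),c[0].max(),onz("side",(c[1].mean(),c[0].max()+.5),.093)*1000)
E
```

```text
t: 30.13
position: [0.526, 0.2079, 0.1044]
tool_rot: [-3.139, -0.136, 0.0]
contact_force: [0.0, -0.3, 0.2]
opening: 0.438
gripper_force: 0.0
t: 30.55
position: [0.5236, 0.2678, 0.1867]
tool_rot: [-3.098, -0.521, -0.006]
contact_force: [0.5, 0.7, -1.6]
opening: 0.533
gripper_force: 0.0
t: 30.97
position: [0.5178, 0.2964, 0.1843]
tool_rot: [-2.889, -1.233, 0.001]
contact_force: [0.3, 0.6, 0.1]
opening: 0.548
gripper_force: 0.0
[0.51776288 0.29642823 0.18426482] -43.770885549674496
pointer px 155
266.18064516129033 279.93548387096774 [593.33830738 329.13365681  78.        ]
post 34
290.0 237 248 [529.10816561 215.42016468  93.        ]
```

```bash
python3 -m handwheel '[{"hand":0.1,"x":0,"y":0,"z":-25,"wx":0,"wy":0,"wz":0},{"hand":0.1,"x":0,"y":0,"z":-50,"wx":0,"wy":0,"wz":0},{"hand":0.1,"x":0,"y":0,"z":-75,"wx":0,"wy":0,"wz":0},{"hand":0.1,"x":0,"y":0,"z":-92,"wx":0,"wy":0,"wz":0},{"hand":0.1,"x":0,"y":0,"z":-98,"wx":0,"wy":0,"wz":0}]' 15
python3 -m handwheel '[{"hand":-1,"x":0,"y":0,"z":0,"wx":0,"wy":0,"wz":0},{"hand":-1,"x":0,"y":0,"z":0,"wx":0,"wy":0,"wz":0},{"hand":-1,"x":0,"y":0,"z":0,"wx":0,"wy":0,"wz":0},{"hand":-1,"x":0,"y":0,"z":0,"wx":0,"wy":0,"wz":0},{"hand":-1,"x":0,"y":0,"z":0,"wx":0,"wy":0,"wz":0}]'
python3 -m handwheel '[{"hand":-1,"x":0,"y":0,"z":0,"wx":0,"wy":0,"wz":0},{"hand":-1,"x":0,"y":0,"z":0,"wx":0,"wy":0,"wz":0},{"hand":-1,"x":0,"y":0,"z":0,"wx":0,"wy":0,"wz":0}]'
python3 -c "
from h import *
s=state();R=cv2.Rodrigues(s['tool_rot'])[0];print(np.degrees(np.arctan2(R[1,1],R[0,1])),s['moment'])"
```

```text
t: 31.48
position: [0.5163, 0.2948, 0.0835]
tool_rot: [-2.894, -1.221, 0.008]
contact_force: [-0.9, 0.3, 0.1]
opening: 0.55
gripper_force: 0.0
t: 31.9
position: [0.5189, 0.2962, 0.088]
tool_rot: [2.892, 1.226, 0.004]
contact_force: [-0.1, -0.6, 0.1]
opening: 0.24
gripper_force: 0.0
t: 32.15
position: [0.5178, 0.297, 0.0877]
tool_rot: [-2.891, -1.226, -0.002]
contact_force: [-4.2, 3.4, 5.8]
opening: 0.165
gripper_force: 14.9
-44.04094898754946 [0.70108731 0.66635746 0.02139138]
```

```bash
python3 -m handwheel '[{"hand":-1,"x":0,"y":0,"z":0,"wx":0,"wy":0,"wz":-6},{"hand":-1,"x":0,"y":0,"z":0,"wx":0,"wy":0,"wz":-12},{"hand":-1,"x":0,"y":0,"z":0,"wx":0,"wy":0,"wz":-18},{"hand":-1,"x":0,"y":0,"z":0,"wx":0,"wy":0,"wz":-24},{"hand":-1,"x":0,"y":0,"z":0,"wx":0,"wy":0,"wz":-30}]'
python3 -m handwheel '[{"hand":-1,"x":0,"y":0,"z":0,"wx":0,"wy":0,"wz":-5},{"hand":-1,"x":0,"y":0,"z":0,"wx":0,"wy":0,"wz":-10},{"hand":-1,"x":0,"y":0,"z":0,"wx":0,"wy":0,"wz":-11},{"hand":-1,"x":0,"y":0,"z":0,"wx":0,"wy":0,"wz":-11},{"hand":-1,"x":0,"y":0,"z":0,"wx":0,"wy":0,"wz":-11}]'
python3 -c "
from h import *
s=state();R=cv2.Rodrigues(s['tool_rot'])[0];print(np.degrees(np.arctan2(R[1,1],R[0,1])),s['moment'])"
```

```text
t: 32.57
position: [0.5174, 0.2977, 0.0877]
tool_rot: [-3.109, -0.428, -0.0]
contact_force: [-5.7, 6.8, 6.9]
opening: 0.172
gripper_force: 14.9
t: 32.98
position: [0.5174, 0.2981, 0.0877]
tool_rot: [-3.135, -0.136, -0.0]
contact_force: [-4.8, 7.4, 6.4]
opening: 0.175
gripper_force: 14.9
-85.03658186562426 [1.36090319 0.90189886 0.01550641]
```

Released next: open to about 50 mm, lift, move clear, and check the pointer numerically.

```bash
python3 -m handwheel '[{"hand":0,"x":0,"y":0,"z":0,"wx":0,"wy":0,"wz":0},{"hand":0,"x":0,"y":0,"z":0,"wx":0,"wy":0,"wz":0},{"hand":0,"x":0,"y":0,"z":0,"wx":0,"wy":0,"wz":0},{"hand":0,"x":0,"y":0,"z":0,"wx":0,"wy":0,"wz":0},{"hand":0,"x":0,"y":0,"z":30,"wx":0,"wy":0,"wz":0}]'
python3 -m handwheel '[{"hand":0,"x":0,"y":0,"z":40,"wx":0,"wy":0,"wz":0},{"hand":0,"x":0,"y":0,"z":80,"wx":0,"wy":0,"wz":0},{"hand":0,"x":-40,"y":0,"z":90,"wx":0,"wy":0,"wz":0},{"hand":0,"x":-80,"y":0,"z":95,"wx":0,"wy":0,"wz":0},{"hand":0,"x":-120,"y":0,"z":100,"wx":0,"wy":0,"wz":0}]'
python3 -m handwheel '[{"hand":0,"x":0,"y":-40,"z":0,"wx":0,"wy":0,"wz":0},{"hand":0,"x":0,"y":-80,"z":0,"wx":0,"wy":0,"wz":0},{"hand":0,"x":0,"y":-120,"z":0,"wx":0,"wy":0,"wz":0},{"hand":0,"x":0,"y":-160,"z":0,"wx":0,"wy":0,"wz":0},{"hand":0,"x":0,"y":-200,"z":0,"wx":0,"wy":0,"wz":0}]'
python3 - <<'E'
from h import *
a,b=camera("top"),camera("side");cv2.imwrite("pics/top13.png",a[:,:,::-1]);cv2.imwrite("pics/side13.png",b[:,:,::-1])
for n,i,roi,nm in(("top",a,(188,200,222,246),""),("side",b,(268,262,316,292),"")):
    v=i.astype(int); d=(v[:,:,0]-v[:,:,2])>70; m=np.zeros(d.shape,np.uint8); x0,y0,x1,y1=roi; m[y0:y1,x0:x1]=d[y0:y1,x0:x1]
    nn,l,st,ce=cv2.connectedComponentsWithStats(m)
    for k in range(1,nn):
        if st[k,4]>2: print(n,st[k],(onz(n,ce[k],.078)*1000).round(1), v[int(ce[k][1]),int(ce[k][0])])
E
```

```text
t: 33.4
position: [0.5145, 0.294, 0.1112]
tool_rot: [3.135, 0.135, -0.017]
contact_force: [-0.5, -0.6, -1.5]
opening: 0.475
gripper_force: 0.0
t: 33.82
position: [0.3978, 0.2954, 0.2175]
tool_rot: [-3.138, -0.133, -0.003]
contact_force: [-0.4, 0.3, 0.1]
opening: 0.499
gripper_force: 0.0
t: 34.23
position: [0.3976, 0.0943, 0.2168]
tool_rot: [3.138, 0.138, 0.001]
contact_force: [0.5, -0.7, -0.2]
opening: 0.5
gripper_force: 0.0
top [188 200  29   8 111] [594.1 304.7  78. ] [156  98  45]
top [200 209   3   4  11] [560.5 300.6  78. ] [199 110  14]
top [188 225   1   5   5] [496.2 346.9  78. ] [137  86  45]
top [188 231  17  15  34] [440.7 328.9  78. ] [45 40 37]
side [269 270  14   5  37] [566.6 298.2  78. ] [188  86   6]
```

```bash
python3 -c "
from rig import *
print(close_job())"
```

```text
the job is handed in; nothing more can be done
None
```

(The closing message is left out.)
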